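# Book in a delivery of feed tubs on the stockroom counter

## Task

Book in the feed tubs that have arrived (three or four of them): first wind the coder's blue inking crank clockwise by its red knob right round to its stop, then take the tubs one at a time in the order red, yellow, green, blue lid (skipping any that are missing, since the coder numbers them in turn), press each one, held upright and centred, onto the sprung stamping pad until it is fully down for a moment, and stand it in the green tray. When all tubs are upright in the tray, take the scanner and hold its red window square to the bar-code label on the docket stand, about 9 cm away and on the middle of it, steady for at least a second and a half, then lay it back flat on its black mat, its middle near the mat's middle. Leave everything else on the counter where it is.

Things in the scene. Friction and masses are not known exactly. Their poses are not given: they have to be found in the camera images.
- coder: hand-operated numbering coder fixed to the counter: a low grey housing 130 mm (x) by 300 mm (y) by 50 mm high. Origin at the centre of its underside, x and y along its sides. Its round sprung stamping pad is at its own y = -85 mm and its blue inking crank wheel at y = +85 mm.
- pad (a joint): travel of the sprung stamping pad, m: 0 when up, 0.012 when fully depressed against its stop; needs about 2.5 N to start and 9.6 N at the stop; springs back when released.
- pad_top (a point): centre of the top face of the stamping pad, a black disc of 100 mm diameter with an orange ring; 72 mm above the counter when up, 60 mm when fully depressed. It moves with the pad.
- crank (a joint): angle of the blue inking crank wheel (140 mm diameter disc, vertical axis, top face 67 mm above the counter), rad, growing clockwise as seen from above; starts somewhere between 0 and 0.8 and runs to a hard stop at 7.1 (just over a full turn). Light friction (about 1 N at the knob), no spring: stays where it is left.
- crank_axis (a point): point on the crank wheel's vertical axis, at the height of the middle of the knob (89 mm above the counter).
- knob_mid (a point): middle of the red crank knob: an upright round post 24 mm in diameter, 42 mm tall, from 69 to 111 mm above the counter, 55 mm from the crank's axis. It spins freely on its own pin, so it can be held without turning the hand while it goes round.
- label (a point): centre of the face of the white bar-code label (74 x 80 mm), 50 mm above the counter, on a small fixed stand (80 x 90 mm base, highest point 80 mm) whose plate slopes at 45 degrees. This frame is the stand's, upright: the label faces its -x and up, at 45 degrees (roughly towards the robot).
- label_aim (a point): point 90 mm straight out from the centre of the label (along its normal, up and towards the robot), where the scanner's window should be.
- tray: green open tray fixed to the counter, 210 x 210 mm, 45 mm high, walls and floor 5 mm. Origin at the centre of its underside.
- mat: black rubber mat fixed to the counter, 100 mm (x) by 200 mm (y), 4 mm thick; the scanner's place. Origin at the centre of its underside.
- scanner: loose bar-code scanner, lying on the mat, roughly along its y. Black handle 125 x 34 x 34 mm, flat underside, along its own x from -80 to +45 mm (rear end orange); at the front a yellow head 46 mm wide, up to 62 mm high, centred at x = +70 mm, its red window looking forward (+x) and 45 degrees down. Origin on the handle's underside, z up. 160 g.
- grip (a point): point at which to hold the scanner: on the handle's centre line 20 mm behind its origin, 17 mm above its underside.
- window (a point): centre of the scanner's red window, at (88.4, 0, 15.6) mm in the scanner's frame.
- focus (a point): point 90 mm straight ahead of the window along the beam, at (152, 0, -48) mm in the scanner's frame: it must lie on the label.
- tub_red: loose round tub of bird feed, white with a red band, rigid and shut, 85 mm high, about 280 g: body 80 mm in diameter and 50 mm high, above it a red screw lid 60 mm in diameter and 35 mm high by which to hold it. Origin at the centre of its underside, z up. May be absent.
- tub_yellow: loose round tub of bird feed, white with a yellow band, rigid and shut, 85 mm high, about 280 g: body 80 mm in diameter and 50 mm high, above it a yellow screw lid 60 mm in diameter and 35 mm high by which to hold it. Origin at the centre of its underside, z up. May be absent.
- tub_green: loose round tub of bird feed, white with a green band, rigid and shut, 85 mm high, about 280 g: body 80 mm in diameter and 50 mm high, above it a green screw lid 60 mm in diameter and 35 mm high by which to hold it. Origin at the centre of its underside, z up. May be absent.
- tub_blue: loose round tub of bird feed, white with a blue band, rigid and shut, 85 mm high, about 280 g: body 80 mm in diameter and 50 mm high, above it a blue screw lid 60 mm in diameter and 35 mm high by which to hold it. Origin at the centre of its underside, z up. May be absent.
- tape: bystander: roll of brown parcel tape lying flat, 100 mm diameter, 48 mm high.
- glue: bystander: blue bottle with a white cap, 60 mm diameter, 150 mm tall.
- can: bystander: green can, 66 mm diameter, 120 mm tall.
- mug: bystander: blue mug, 80 mm diameter, 90 mm tall.
- carton: bystander: small cardboard carton, 90 x 90 x 70 mm.
- brush: bystander: brush lying flat, 170 mm long.

How it is judged:
By the outcome, as a careful person would: the job done as asked, in the order asked, and still so for the second after the job is handed in, with the robot touching nothing.
Of tub_red, tub_yellow, tub_green, tub_blue only 3 to 4 are there at a start; the rules pass over those that are not, and their reading is None.
At some moment in a run one of tub_red, tub_yellow, tub_green, tub_blue, scanner may be knocked a few centimetres aside while the robot is not near it.
It also fails if it takes over 192 s, if anything falls off the work surface, if the arm or the gripper's body presses on something with over 40 N, if the wrist force passes 120 N, or if a joint passes its speed limit or range.

## Robot

A 7-joint arm with a two-finger parallel gripper is mounted at the origin on the work surface. World frame = base frame: x ahead of the robot, y to its left, z up, the work surface at z = 0. Lengths are in m, angles in degrees, forces in N, time in s.
With the tool pointing down it reaches from about 0.375 to 0.925 m from the base axis. Payload 3.1 kg.
Tool frame: the origin (TCP) lies on the centre line of the jaws, within the pads' length; the fingertips stand 25 mm ahead of it and the grasp point (between the pads) lies 6 mm ahead of it; z points along the fingers, y is the line along which they close (so a half turn about z gives the same grasp; the last joint's range is limited). The gripper opens to 85 mm and grips with 20 to 120 N. Pads are 22 mm wide; open, the fingers measure 114 mm over their backs; the gripper's body (76 mm by 85 mm) begins 54 mm behind the grasp point. The pads swing forward as they close: fully open they stand 13 mm farther back than shut.
Start: joints at [-72.468, 21.939, 2.515, 91.553, -1.026, 66.532, -2.859], TCP at [0.255, 0.598, 0.256] pointing down, gripper open.
Joint ranges: [-149.38, 149.38], [-23.57, 123.04], [-84.95, 90], [0, 143.3], [-89.99, 269.99], [3.08, 112.72], [-163.45, 163.45]. Speed limits (degrees/s): [159.86, 159.86, 180, 180, 180, 180, 180].

## Interface

Orientations are given as a 3x3 rotation matrix whose columns are the frame's x, y, z axes.
In Python, from workcell import ctrl, grab_frame gives the robot as it stands.
- The arm moves only by the shell command python3 -m creep 'ROWS' [FORCE]. ROWS is JSON, one flat list of numbers, 7 for each row, row after row: the turn, a rotation vector about the tool's x, y, z as a fraction of full scale, then the shift along the tool's x, y, z as a fraction of full scale, then the opening, from 0 (shut) to 1 (fully open). In form: [wx, wy, wz, x, y, z, grip, wx, wy, wz, x, y, z, grip, ...]. A call has 1 to 20 rows; each row shifts and turns the commanded pose from where the row before left it, along the tool's axes as they then stand; what a row does not reach is not made up. Full scale, the value 1, is 30 cm for a shift and pi rad for a turn. A row lasts 1/8 s, in which the tool goes at most 62.5 mm and 10.7 degrees, less where a joint would pass 70% of its speed; a pose out of reach is approached as far as the arm can. A call with a number of a shift or a turn outside -1 to 1 is refused whole. A call with a gripper value outside its range is refused whole. The fingers move at their own pace and stop on an object; FORCE is the grip in N (left out, the last holds). Time passes only in rows, so rows that do not move let the fingers close. It gives the time, the measured TCP pose, the force, the opening and the grip force at its end, in the units of the state.
- ctrl.read_state(): the state, without advancing time (a new reading comes with each control period).
- grab_frame(name): name is "side" or "top"; returns a dict with "pixels" (384x512x3 uint8, red, green, blue), "fx", "fy", "cx", "cy" (pixels), "extrinsics" (4x4, takes a point from camera to world coordinates). Camera axes: x right, y down, z forward; pixel columns grow to the right and rows downward; lengths in m; the calibration is good to about 2 mm. A picture is of the moment at which its call begins. There is no depth.
- ctrl.job_done(): hands the job in; it is judged then, once.
The state is a dict: "time_s": time; "q": joint angles; "qd": joint speeds; "tau": joint torques, N m; "tcp_pos": TCP position; "tool_rot": TCP orientation; "contact_force": force on the tool from outside, world axes, zero at the start; "ft_torque": the same for the moment, N m; "finger_gap": opening from 0.0 (shut) to 1.0 (fully open); "finger_force": force on a finger pad.
Only numpy, scipy, OpenCV 4.12 (cv2) and the standard library are available. Lean on these libraries where they do the work, as an engineer would, in place of code of your own. Each camera call takes 0.05 s, during which the arm holds its last target. There are 200 camera calls.

## Working session

There is one attempt and no reset: what is moved stays moved. The work goes in short steps, Python scripts to look and compute and a shell command to move; the robot and the scene stay as the last step left them, time stands still between calls to the robot, and variables do not carry over. Pictures are saved under pics/ and viewed, at most 15 in all, crops included, and the job is handed in when it is done.

```bash
ls; mkdir -p pics; cat > h.py <<'E'
import numpy as np, cv2
from workcell import ctrl, grab_frame
def grab(n):
    f=grab_frame(n); f['E']=np.array(f['extrinsics']); f['pixels']=np.array(f['pixels']); return f
def save(f,name): cv2.imwrite('pics/'+name, f['pixels'][:,:,::-1])
def ray(f,u,v):
    d=f['E'][:3,:3]@np.array([(u-f['cx'])/f['fx'],(v-f['cy'])/f['fy'],1]); return f['E'][:3,3],d
def onplane(f,u,v,z):
    o,d=ray(f,u,v); return o+d*(z-o[2])/d[2]
def proj(f,p):
    c=np.linalg.inv(f['E'])@np.append(p,1); return f['fx']*c[0]/c[2]+f['cx'],f['fy']*c[1]/c[2]+f['cy']
def tri(f1,p1,f2,p2):
    o1,d1=ray(f1,*p1);o2,d2=ray(f2,*p2)
    s=np.linalg.lstsq(np.c_[d1,-d2],o2-o1,rcond=None)[0]
    a=o1+s[0]*d1;b=o2+s[1]*d2; return (a+b)/2,np.linalg.norm(a-b)
E
python3 - <<'E'
from h import *
for n in('top','side'):
    f=grab(n);save(f,n+'0.png');print(n,f['fx'],f['cx'],f['cy'],f['E'].round(3).tolist())
s=ctrl.read_state();print(s)
E
```

```text
pics
top 466.7447204732617 258.97697336680017 190.29382404521232 [[-0.017, -0.982, 0.186, 0.271], [-1.0, 0.02, 0.014, -0.088], [-0.017, -0.185, -0.983, 1.488], [0.0, 0.0, 0.0, 1.0]]
side 403.9989844879698 249.86431867558161 187.9718878490592 [[0.901, -0.283, 0.329, 0.183], [-0.434, -0.576, 0.693, -0.876], [-0.007, -0.767, -0.641, 0.802], [0.0, 0.0, 0.0, 1.0]]
{'time_s': 0.1, 'q': array([-72.46865278,  21.98806114,   2.51347712,  91.64044307,
        -1.02453005,  66.53324748,  -2.85972271]), 'qd': array([-0.08376886, -0.12090598, -0.06404734, -0.26168047,  0.01551942,
        0.0665378 , -0.02001553]), 'tau': array([ 2.97926148e-03, -4.34727430e+01,  1.02925681e+00, -2.50452626e+01,
        1.07810763e-02,  5.45724935e-03,  2.91152467e-06]), 'tcp_pos': array([0.25508773, 0.59697805, 0.25500136]), 'tool_rot': array([[-9.19600662e-01,  3.92853623e-01, -8.08770479e-04],
       [ 3.92854424e-01,  9.19597819e-01, -2.29186104e-03],
       [-1.56622344e-04, -2.42532599e-03, -9.99997047e-01]]), 'contact_force': array([-0.68193058,  0.03757386, -0.15748429]), 'ft_torque': array([ 0.01349862, -0.00380792, -0.01382474]), 'finger_force': 0.0, 'finger_gap': 0.9982633477398956}
```

View pics/top0.png

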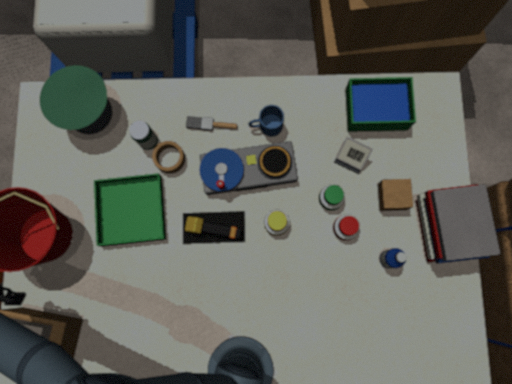

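View pics/side0.png

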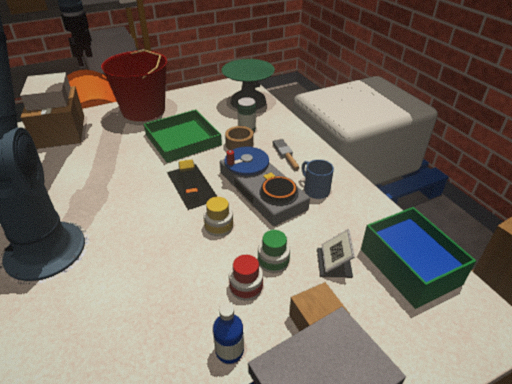

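The top view shows the tray at (130,210), scanner on its mat at (213,227), the coder with crank (221,170), knob (221,184) and pad (275,160). The lids are yellow (277,222), green (333,196) and red (348,226). The label stand is at (353,153), and there is no blue tub (the blue bottle with a white cap is the glue). The side view agrees: red lid at (246,268), yellow (217,208), green (274,243).

```bash
cat > meas.py <<'E'
from h import *
R={'red':[(0,10),(170,180)],'yellow':[(22,33)],'green':[(55,85)],'blue':[(100,122)],'orange':[(8,20)]}
def blobs(f,c,s=120,v=50,amin=15):
    h=cv2.cvtColor(f['pixels'],cv2.COLOR_RGB2HSV); m=0
    for a,b in R[c]: m=m|cv2.inRange(h,(a,s,v),(b,255,255))
    n,l,st,ce=cv2.connectedComponentsWithStats(m)
    return [(*st[i].tolist(),*ce[i].round(1).tolist()) for i in range(1,n) if st[i][4]>=amin],l
E
python3 - <<'E'
from meas import *
T,S=grab('top'),grab('side')
for n,f in(('T',T),('S',S)):
    for c in R:
        for b in blobs(f,c)[0]: print(n,c,b)
a=cv2.resize(T['pixels'][130:260,170:380],None,fx=3.5,fy=3.5,interpolation=cv2.INTER_CUBIC)
save({'pixels':a},'t1.png')
b=cv2.resize(S['pixels'][140:300,160:370],None,fx=3.5,fy=3.5,interpolation=cv2.INTER_CUBIC)
save({'pixels':b},'s1.png')
E
```

```text
T red (217, 181, 7, 7, 34, 220.1, 184.1)
T red (0, 188, 58, 86, 1778, 34.4, 235.6)
T red (427, 190, 16, 69, 284, 434.4, 223.9)
T red (339, 217, 20, 19, 289, 348.7, 225.6)
T yellow (247, 155, 9, 9, 66, 250.7, 159.4)
T yellow (269, 212, 18, 19, 260, 277.0, 220.7)
T yellow (184, 216, 20, 17, 263, 193.3, 224.1)
T green (364, 79, 33, 1, 33, 380.0, 79.0)
T green (349, 80, 66, 44, 220, 369.2, 112.2)
T green (411, 82, 3, 23, 24, 411.6, 93.5)
T green (98, 175, 66, 71, 3768, 131.0, 211.2)
T green (325, 186, 18, 18, 256, 333.5, 194.6)
T blue (174, 0, 21, 77, 1405, 184.5, 39.6)
T blue (51, 54, 14, 21, 159, 55.6, 64.0)
T blue (113, 75, 17, 3, 40, 121.3, 76.1)
T blue (143, 74, 19, 4, 54, 151.7, 75.4)
T blue (352, 83, 58, 38, 2073, 380.4, 101.9)
T blue (260, 115, 22, 12, 102, 270.1, 120.1)
T blue (267, 126, 11, 3, 16, 272.1, 127.5)
T blue (200, 149, 43, 43, 1175, 221.5, 168.4)
T blue (385, 249, 18, 18, 187, 392.3, 258.0)
T orange (320, 0, 165, 57, 1394, 382.6, 37.4)
T orange (348, 0, 77, 11, 401, 373.9, 3.2)
T orange (153, 142, 31, 30, 215, 167.4, 156.1)
T orange (260, 146, 31, 31, 299, 275.0, 161.
[... 5672 characters left out ...]
 5, 16, 478.5, 85.1)
S orange (167, 84, 14, 6, 27, 173.9, 86.4)
S orange (423, 85, 9, 7, 16, 427.7, 88.1)
S orange (226, 126, 27, 16, 159, 239.2, 134.3)
S orange (286, 153, 12, 15, 60, 291.5, 160.0)
S orange (262, 176, 34, 22, 223, 278.3, 187.6)
S orange (185, 187, 13, 6, 54, 191.2, 189.9)
S orange (210, 211, 8, 7, 24, 213.0, 214.2)
S orange (478, 216, 34, 54, 462, 496.8, 239.6)
S orange (496, 256, 11, 12, 45, 500.2, 261.8)
S orange (491, 265, 8, 12, 35, 494.9, 270.8)
S orange (498, 264, 14, 27, 97, 505.5, 276.0)
S orange (506, 277, 6, 13, 29, 509.1, 283.1)
S orange (291, 283, 52, 42, 1196, 316.0, 302.9)
S orange (295, 322, 11, 8, 31, 300.4, 325.0)
S orange (504, 375, 7, 6, 18, 507.2, 377.7)
```

View pics/t1.png

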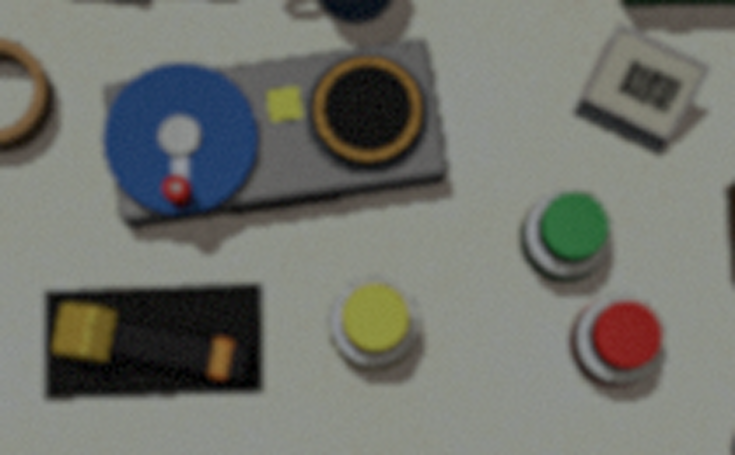

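View pics/s1.png

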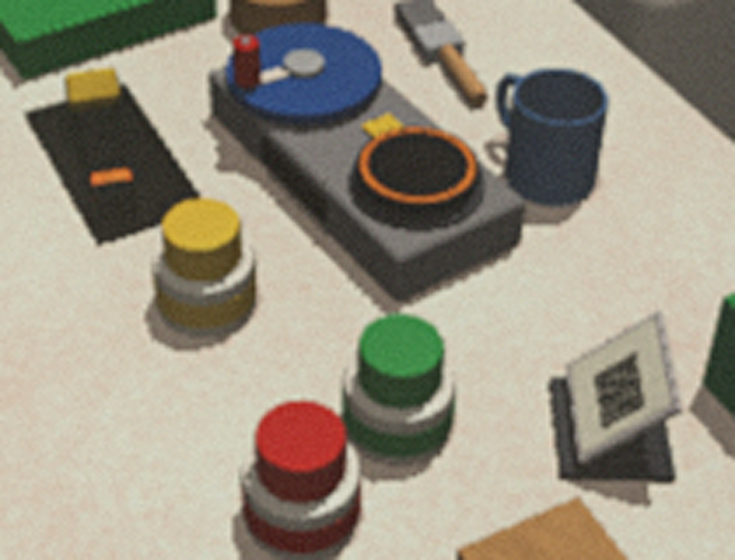

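Crops: lid-top centres in the top view are red (349.4,225.7), yellow (277.4,220.6) and green (334,194.9). In the side view they are red (246,265), yellow (218,204.6) and green (275,239). The pad ring is at (275.1,161.1)/(279.1,187.4), the crank hub at (221.1,168.3)/(246.6,157.7) and the label centre at about (354.5,154.2)/(337.4,251.7). The label faces down-left in the top image.

```bash
python3 - <<'E'
from meas import *
T,S=grab('top'),grab('side')
P=dict(red=((349.4,225.9),(246,264.9)),yellow=((277.4,220.6),(218,204.6)),green=((334,194.9),(274.9,239.1)),
 pad=((275.1,161.1),(279.1,187.4)),hub=((221.1,168.3),(246.6,157.7)),knobtop=((220.5,183),(230.6,152)),label=((355,154.3),(337.3,251.7)),
 head=((194.3,224.6),(186.3,163)),rear=((233.4,231.5),(191.5,190)))
for k,(a,b) in P.items():
    p,e=tri(T,a,S,b);print(k,p.round(4),'err',round(e,4))
# plane-based
for k,z in(('red',.085),('yellow',.085),('green',.085),('pad',.072),('hub',.07),('knobtop',.111)):
    print(k,'T',onplane(T,*P[k][0],z).round(4)[:2],'S',onplane(S,*P[k][1],z).round(4)[:2])
up=lambda L,o:[(x/3.5+o[0],y/3.5+o[1]) for x,y in L]
for n,c,s in(('UL',(620,28),(568,378)),('UR',(707,70),(660,316)),('LR',(665,138),(678,410)),('LL',(583,98),(580,460))):
    pass
tc=up([(620,28),(707,70),(660,143),(578,103)],(170,130)); sc=up([(568,378),(660,316),(678,410),(580,460)],(160,140))
# top order: back-left, back-right, front-right, front-left ; side order given: upper-left.. 
for i in tc: print('Ttop z.07',onplane(T,*i,.078).round(4),onplane(T,*i,.0).round(4))
for i in sc: print('S',onplane(S,*i,.078).round(4),onplane(S,*i,.02).round(4))
print('mat',[onplane(T,*q,.004).round(4)[:2].tolist() for q in up([(47,291),(261,285),(262,390),(47,398)],(170,130))])
m,l=blobs(T,'green')
i=l[150,131] if l[150,131] else l[211,131]
r=cv2.minAreaRect(np.argwhere(l==l[211,131])[:,::-1].astype(np.float32));print(r)
print('tray',onplane(T,*r[0],.045).round(4),[onplane(T,*q,.045).round(4)[:2].tolist() for q in cv2.boxPoints(r)])
for z,(u,v) in ((.06,(194.3,224.6)),(.034,(233.4,231.5))): print('scn',onplane(T,u,v,z).round(4))
# coder long front edge in top
print('coder',[onplane(T,*q,.05).round(4)[:2].tolist() for q in up([(105,90),(427,40),(445,172),(130,215)],(170,130))])
E
```

```text
red [ 0.4237 -0.3396  0.0839] err 0.0048
yellow [ 0.4439 -0.1234  0.0833] err 0.0047
green [ 0.5198 -0.2982  0.0832] err 0.0055
pad [ 0.6311 -0.121   0.0721] err 0.0026
hub [0.6106 0.0481 0.0729] err 0.0011
knobtop [0.5566 0.0461 0.112 ] err 0.0027
label [ 0.6534 -0.3752  0.0503] err 0.0026
head [0.44   0.1334 0.0514] err 0.0042
rear [0.4157 0.0134 0.0412] err 0.0008
red T [ 0.4213 -0.3388] S [ 0.4257 -0.3407]
yellow T [ 0.4414 -0.1229] S [ 0.4456 -0.1255]
green T [ 0.5168 -0.297 ] S [ 0.5217 -0.3   ]
pad T [ 0.6298 -0.1205] S [ 0.6325 -0.121 ]
hub T [0.6108 0.0485] S [0.6129 0.0518]
knobtop T [0.5554 0.0465] S [0.5585 0.0473]
Ttop z.07 [ 0.698  -0.3475  0.078 ] [ 0.7216 -0.3618  0.    ]
Ttop z.07 [ 0.6575 -0.4226  0.078 ] [ 0.6789 -0.4411  0.    ]
Ttop z.07 [ 0.5918 -0.3772  0.078 ] [ 0.6096 -0.3932  0.    ]
Ttop z.07 [ 0.6297 -0.3068  0.078 ] [ 0.6496 -0.3189  0.    ]
S [ 0.6122 -0.3688  0.078 ] [ 0.6466 -0.3282  0.02  ]
S [ 0.703  -0.3485  0.078 ] [ 0.7446 -0.3062  0.02  ]
S [ 0.6618 -0.4242  0.078 ] [ 0.7002 -0.388   0.02  ]
S [ 0.5804 -0.4305  0.078 ] [ 0.6123 -0.3948  0.02  ]
mat [[0.4811, 0.1765], [0.4828, -0.0203], [0.3868, -0.0201], [0.3831, 0.1752]]
((128.48275756835938, 209.79310607910156), (65.77203369140625, 66.43638610839844), 85.2363510131836)
tray [0.4892 0.3422 0.045 ] [[0.5879, 0.4601], [0.6015, 0.2492], [0.3931, 0.2274], [0.3799, 0.4328]]
scn [0.4369 0.1325 0.06  ]
scn [0.416 0.014 0.034]
coder [[0.6582, 0.1177], [0.699, -0.1765], [0.5755, -0.189], [0.5419, 0.0945]]
```

```bash
cat > go.py <<'E'
import sys
from h import *
from scipy.spatial.transform import Rotation as Ro
s=ctrl.read_state();R=np.array(s['tool_rot']);p=np.array(s['tcp_pos'])
x,y,z,psi=map(float,sys.argv[1:5]);c,n=np.cos(np.radians(psi)),np.sin(np.radians(psi))
G=np.array([[c,n,0],[n,-c,0],[0,0,-1]]).T; G=np.c_[[c,n,0],[n,-c,0],[0,0,-1]]
w=Ro.from_matrix(R.T@G).as_rotvec()/np.pi
d=np.array([x,y,z])-p
print('turn',w.round(4),'shift now-axes',(R.T@d/.3).round(4),'goal-axes',(G.T@d/.3).round(4),'t',s['time_s'],'p',p.round(4),'F',np.array(s['contact_force']).round(1),'gap',round(s['finger_gap'],3),'q7',s['q'][6].round(0))
E
python3 -m creep '[0,0,-0.0428,0,0,0,1, 0,0,-0.0428,0,0,0,1, 0,0,-0.0428,0,0,0,1, 0,0,0,-0.084,-0.153,0.01,1, 0,0,0,-0.084,-0.153,0.01,1, 0,0,0,-0.084,-0.153,0.01,1, 0,0,0,-0.084,-0.153,0.01,1, 0,0,0,-0.084,-0.153,0.01,1, 0,0,0,-0.084,-0.153,0.01,1, 0,0,0,-0.084,-0.153,0.01,1, 0,0,0,-0.084,-0.153,0.01,1, 0,0,0,-0.084,-0.153,0.01,1, 0,0,0,-0.084,-0.153,0.01,1, 0,0,0,-0.084,-0.153,0.01,1, 0,0,0,-0.084,-0.153,0.01,1, 0,0,0,0,0,0,1, 0,0,0,0,0,0,1]'; python3 go.py .557 .047 .1 180
```

```text
time_s: 2.42
tcp_pos: [0.5574, 0.0471, 0.2201]
tool_rot: [[-1.0, 0.001, -0.001], [0.001, 1.0, 0.001], [0.001, 0.001, -1.0]]
contact_force: [-0.3, 0.1, -0.3]
finger_gap: 1.0
finger_force: 0.0
turn [ 0.0002 -0.0002 -0.0003] shift now-axes [ 0.001  -0.0006  0.4004] goal-axes [ 1.200e-03 -3.000e-04  4.004e-01] t 2.425 p [0.5574 0.0471 0.2201] F [-0.3  0.1 -0.3] gap 1.0 q7 86.0
```

```bash
python3 -m creep '[0,0,0,0,0,0.1,1, 0,0,0,0,0,0.1,1, 0,0,0,0,0,0.1,1, 0,0,0,0,0,0.08,1, 0,0,0,0,0,0.02,1, 0,0,0,0,0,0,0.1, 0,0,0,0,0,0,0.1, 0,0,0,0,0,0,0.1, 0,0,0,0,0,0,0.1, 0,0,0,0,0,0,0.1, 0,0,0,0,0,0,0.1, 0,0,0,0,0,0,0.1]' 25; python3 go.py .557 .047 .1 180
python3 - <<'E'
from meas import *
import numpy as np
T,S=grab('top'),grab('side')
save({'pixels':np.hstack([cv2.resize(f['pixels'][y:y+100,x:x+130],None,fx=3,fy=3) for f,x,y in((T,160,120),(S,180,90))])},'c1.png')
# orbit table about hub
c=np.array([.6115,.0492])
E
```

```text
time_s: 3.92
tcp_pos: [0.5584, 0.0471, 0.1014]
tool_rot: [[-1.0, 0.0, 0.002], [0.0, 1.0, 0.001], [-0.002, 0.001, -1.0]]
contact_force: [-1.3, 0.5, 5.7]
finger_gap: 0.271
finger_force: 26.4
turn [ 0.0002  0.0005 -0.0001] shift now-axes [ 0.0047 -0.0003  0.0045] goal-axes [ 0.0047 -0.0003  0.0045] t 3.925 p [0.5584 0.0471 0.1014] F [-1.3  0.5  5.7] gap 0.271 q7 90.0
```

View pics/c1.png

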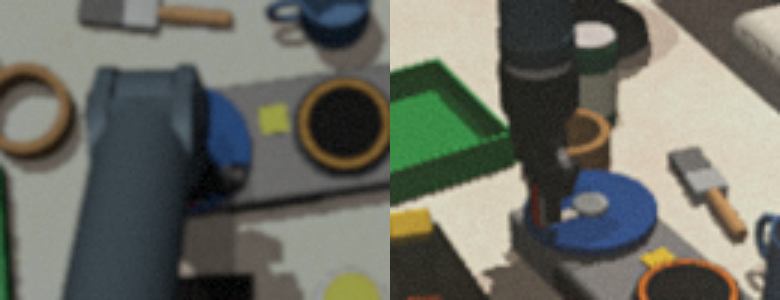

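The image shows the fingers closed on the red knob at the wheel's rim.

```bash
python3 - <<'E'
import numpy as np
p0=np.radians(182.3)
for k in range(37):
    m=p0-.2*k-.1; print(k,round(-.0366*np.sin(m),3),round(-.0366*np.cos(m),3),end=' | ')
E
```

```text
0 -0.002 0.037 | 1 -0.009 0.035 | 2 -0.016 0.033 | 3 -0.022 0.029 | 4 -0.028 0.024 | 5 -0.032 0.018 | 6 -0.035 0.011 | 7 -0.036 0.004 | 8 -0.036 -0.003 | 9 -0.035 -0.01 | 10 -0.032 -0.017 | 11 -0.028 -0.023 | 12 -0.023 -0.028 | 13 -0.017 -0.032 | 14 -0.01 -0.035 | 15 -0.003 -0.036 | 16 0.004 -0.036 | 17 0.011 -0.035 | 18 0.018 -0.032 | 19 0.024 -0.028 | 20 0.029 -0.022 | 21 0.033 -0.016 | 22 0.035 -0.009 | 23 0.037 -0.002 | 24 0.036 0.005 | 25 0.034 0.012 | 26 0.031 0.019 | 27 0.027 0.025 | 28 0.021 0.03 | 29 0.015 0.033 | 30 0.008 0.036 | 31 0.001 0.037 | 32 -0.006 0.036 | 33 -0.013 0.034 | 34 -0.02 0.031 | 35 -0.026 0.026 | 36 -0.03 0.02 |
```

```bash
python3 -m creep '[0,0,0,0,0,-0.01,0.1, 0,0,0,-0.002,0.037,0,0.1, 0,0,0,-0.009,0.035,0,0.1, 0,0,0,-0.016,0.033,0,0.1, 0,0,0,-0.022,0.029,0,0.1, 0,0,0,-0.028,0.024,0,0.1, 0,0,0,-0.032,0.018,0,0.1, 0,0,0,-0.035,0.011,0,0.1, 0,0,0,-0.036,0.004,0,0.1]'; python3 go.py .6115 .1042 .104 180
```

```text
time_s: 5.15
tcp_pos: [0.6103, 0.1062, 0.1018]
tool_rot: [[-1.0, -0.001, -0.004], [-0.001, 1.0, 0.001], [0.004, 0.001, -1.0]]
contact_force: [-1.6, 1.8, -15.8]
finger_gap: 0.273
finger_force: 26.1
turn [ 0.0005 -0.0013  0.0004] shift now-axes [-0.0039 -0.0065 -0.0074] goal-axes [-0.0039 -0.0065 -0.0073] t 5.15 p [0.6103 0.1062 0.1018] F [ -1.6   1.8 -15.8] gap 0.273 q7 85.0
```

```bash
python3 -m creep '[0,0,0,-0.036,-0.003,0.006,0.1, 0,0,0,-0.035,-0.01,0,0.1, 0,0,0,-0.032,-0.017,0,0.1, 0,0,0,-0.028,-0.023,0,0.1, 0,0,0,-0.023,-0.028,0,0.1, 0,0,0,-0.017,-0.032,0,0.1, 0,0,0,-0.01,-0.035,0,0.1, 0,0,0,-0.003,-0.036,0,0.1]'; python3 go.py .666 .049 .104 180
python3 -m creep '[0,0,0,0.004,-0.036,0,0.1, 0,0,0,0.011,-0.035,0,0.1, 0,0,0,0.018,-0.032,0,0.1, 0,0,0,0.024,-0.028,0,0.1, 0,0,0,0.029,-0.022,0,0.1, 0,0,0,0.033,-0.016,0,0.1, 0,0,0,0.035,-0.009,0,0.1, 0,0,0,0.037,-0.002,0,0.1]'; python3 go.py .6115 -.0062 .104 180
```

```text
time_s: 6.15
tcp_pos: [0.668, 0.0466, 0.1018]
tool_rot: [[-1.0, 0.002, 0.002], [0.002, 1.0, -0.002], [-0.002, -0.002, -1.0]]
contact_force: [2.8, 0.5, -13.8]
finger_gap: 0.271
finger_force: 26.3
turn [-0.0005  0.0007 -0.0005] shift now-axes [ 0.0067  0.0079 -0.0074] goal-axes [ 0.0067  0.0079 -0.0074] t 6.15 p [0.668  0.0466 0.1018] F [  2.8   0.5 -13.8] gap 0.271 q7 91.0
time_s: 7.15
tcp_pos: [0.6091, -0.0037, 0.1017]
tool_rot: [[-1.0, -0.001, 0.001], [-0.001, 1.0, 0.002], [-0.001, 0.002, -1.0]]
contact_force: [2.6, 5.7, -10.5]
finger_gap: 0.268
finger_force: 26.7
turn [0.0005 0.0003 0.0002] shift now-axes [-0.0081 -0.0084 -0.0078] goal-axes [-0.0081 -0.0084 -0.0078] t 7.15 p [ 0.6091 -0.0037  0.1017] F [  2.6   5.7 -10.5] gap 0.268 q7 96.0
```

```bash
python3 -m creep '[0,0,0,0.036,0.005,0.005,0.1, 0,0,0,0.034,0.012,0,0.1, 0,0,0,0.031,0.019,0,0.1, 0,0,0,0.027,0.025,0,0.1, 0,0,0,0.021,0.03,0,0.1, 0,0,0,0.015,0.033,0,0.1]'; python3 -m creep '[0,0,0,0.008,0.036,0,0.1]';python3 -m creep '[0,0,0,0.001,0.037,0,0.1]';python3 -m creep '[0,0,0,-0.006,0.036,0,0.1]'; python3 -m creep '[0,0,0,-0.013,0.034,0,0.1]'
```

```text
time_s: 7.9
tcp_pos: [0.5619, 0.0312, 0.1015]
tool_rot: [[-1.0, 0.001, 0.004], [0.001, 1.0, -0.001], [-0.004, -0.001, -1.0]]
contact_force: [3.7, 1.7, -3.4]
finger_gap: 0.275
finger_force: 27.3
time_s: 8.02
tcp_pos: [0.559, 0.0419, 0.1014]
tool_rot: [[-1.0, 0.002, 0.003], [0.002, 1.0, -0.001], [-0.003, -0.001, -1.0]]
contact_force: [3.5, -0.5, 0.9]
finger_gap: 0.276
finger_force: 27.6
time_s: 8.15
tcp_pos: [0.5583, 0.0534, 0.1014]
tool_rot: [[-1.0, 0.001, 0.001], [0.001, 1.0, -0.001], [-0.001, -0.001, -1.0]]
contact_force: [0.7, -1.6, 4.7]
finger_gap: 0.27
finger_force: 27.9
time_s: 8.28
tcp_pos: [0.5599, 0.0647, 0.1013]
tool_rot: [[-1.0, 0.001, 0.0], [0.001, 1.0, -0.0], [-0.0, -0.0, -1.0]]
contact_force: [0.6, -0.5, 6.2]
finger_gap: 0.273
finger_force: 28.2
time_s: 8.4
tcp_pos: [0.5637, 0.0752, 0.1014]
tool_rot: [[-1.0, 0.001, -0.0], [0.001, 1.0, -0.0], [0.0, -0.0, -1.0]]
contact_force: [0.2, -1.4, 6.8]
finger_gap: 0.275
finger_force: 28.3
```

Past a full turn; continue until the stop pushes back.

```bash
python3 -m creep '[0,0,0,-0.02,0.031,-0.005,0.1]';python3 -m creep '[0,0,0,-0.026,0.026,0,0.1]';python3 -m creep '[0,0,0,-0.015,0.01,0,0.1]'; python3 -m creep '[0,0,0,-0.015,0.01,0,0.1]' | head -4
```

```text
time_s: 8.52
tcp_pos: [0.5689, 0.084, 0.1015]
tool_rot: [[-1.0, 0.001, -0.001], [0.001, 1.0, -0.001], [0.001, -0.001, -1.0]]
contact_force: [1.6, -2.9, -2.2]
finger_gap: 0.269
finger_force: 27.6
time_s: 8.65
tcp_pos: [0.5715, 0.0869, 0.1011]
tool_rot: [[-1.0, 0.001, -0.016], [0.001, 1.0, -0.008], [0.016, -0.008, -1.0]]
contact_force: [-18.9, -15.4, 23.8]
finger_gap: 0.274
finger_force: 30.1
time_s: 8.78
tcp_pos: [0.5719, 0.0869, 0.1009]
tool_rot: [[-1.0, 0.004, -0.027], [0.004, 1.0, -0.011], [0.027, -0.011, -1.0]]
contact_force: [-24.1, -14.5, 29.6]
finger_gap: 0.272
finger_force: 30.7
time_s: 8.9
tcp_pos: [0.5729, 0.087, 0.1004]
tool_rot: [[-0.999, 0.005, -0.035], [0.006, 1.0, -0.014], [0.035, -0.014, -0.999]]
contact_force: [-23.0, -15.3, 23.6]
```

```bash
python3 -m creep '[0,0,0,0.015,-0.01,-0.003,0.1, 0,0,0,0,0,0,1, 0,0,0,0,0,0,1, 0,0,0,0,0,0,1, 0,0,0,0,0,0,1, 0,0,0,0,0,-0.1,1, 0,0,0,0,0,-0.1,1, 0,0,0,0,0,-0.1,1, 0,0,0,0,0,-0.1,1, 0,0,0,0,0,-0.1,1, 0,0,0,0.055,-0.158,0,1, 0,0,0,0.055,-0.158,0,1, 0,0,0,0.055,-0.158,0,1, 0,0,0,0.055,-0.158,0,1, 0,0,0,0.055,-0.158,0,1, 0,0,0,0.055,-0.158,0,1, 0,0,0,0.055,-0.158,0,1, 0,0,0,0.055,-0.158,0,1, 0,0,0,0.055,-0.158,0,1, 0,0,0,0,0,0,1]' 60; python3 go.py .4237 -.3396 .0825 180
python3 - <<'E'
from meas import *
T,S=grab('top'),grab('side')
for f in(T,S):
  for c in('red','yellow','green'):
    print(c,[b for b in blobs(f,c)[0] if 170<b[0]<370 and b[1]>140 and b[4]<700])
E
```

```text
time_s: 11.4
tcp_pos: [0.43, -0.3367, 0.253]
tool_rot: [[-1.0, 0.01, -0.0], [0.01, 1.0, -0.003], [0.0, -0.003, -1.0]]
contact_force: [-0.6, 0.1, -1.1]
finger_gap: 1.002
finger_force: 0.0
turn [-0.001  -0.0001 -0.0031] shift now-axes [ 0.0208 -0.0082  0.5684] goal-axes [ 0.0211 -0.0098  0.5684] t 11.4 p [ 0.43   -0.3367  0.253 ] F [-0.6  0.1 -1.1] gap 1.002 q7 131.0
red [(205, 177, 8, 7, 33, 208.3, 180.2), (339, 220, 7, 8, 29, 341.6, 222.8)]
yellow [(247, 155, 9, 9, 63, 250.8, 159.4), (269, 212, 17, 19, 258, 276.9, 220.7), (184, 216, 20, 17, 275, 193.3, 224.0)]
green [(325, 186, 18, 18, 256, 333.5, 194.6)]
red [(233, 255, 26, 28, 601, 245.5, 268.3), (230, 283, 33, 15, 174, 245.6, 292.0)]
yellow [(179, 160, 15, 11, 113, 185.8, 164.1), (264, 172, 11, 7, 39, 268.7, 175.1), (206, 197, 23, 18, 285, 216.9, 204.5), (217, 212, 10, 6, 19, 222.1, 214.8)]
green [(368, 207, 108, 80, 684, 430.4, 251.7), (263, 230, 23, 18, 301, 274.3, 238.4)]
```

```bash
python3 -m creep '[0,0,-0.003,0.021,-0.009,0.1,1, 0,0,0,0,0,0.13,1, 0,0,0,0,0,0.13,1, 0,0,0,0,0,0.12,1, 0,0,0,0,0,0.06,1, 0,0,0,0,0,0.028,1, 0,0,0,0,0,0,0.5, 0,0,0,0,0,0,0.5, 0,0,0,0,0,0,0.5, 0,0,0,0,0,0,0.5, 0,0,0,0,0,0,0.5]' 60; python3 go.py .4237 -.3396 .0825 180
python3 - <<'E'
from h import *
print('knob',onplane(grab('top'),208.3,179.5,.111))
S=grab('side');save({'pixels':cv2.resize(S['pixels'][180:340,160:360],None,fx=3,fy=3)},'r1.png')
E
```

```text
time_s: 12.88
tcp_pos: [0.4281, -0.3354, 0.0837]
tool_rot: [[-1.0, -0.009, 0.003], [-0.009, 1.0, -0.002], [-0.003, -0.002, -1.0]]
contact_force: [0.4, 0.0, 6.7]
finger_gap: 0.682
finger_force: 65.1
turn [-0.0006  0.0011  0.0028] shift now-axes [ 0.0148 -0.0139  0.0041] goal-axes [ 0.0147 -0.0141  0.0041] t 12.875 p [ 0.4281 -0.3354  0.0837] F [0.4 0.  6.7] gap 0.682 q7 141.0
knob [0.56699255 0.0833794  0.111     ]
```

View pics/r1.png

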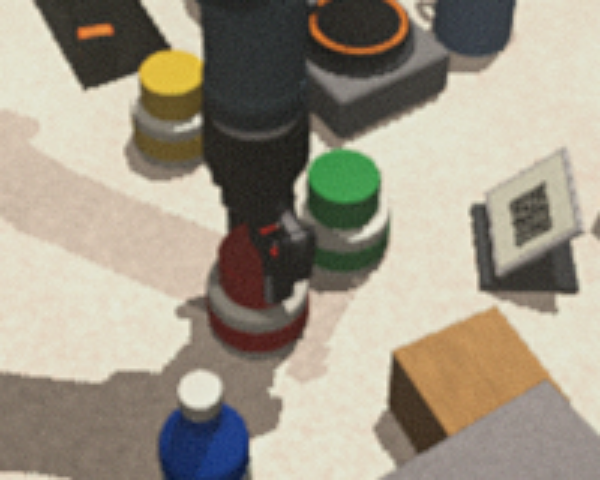

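The picture shows the gripper holding the red lid, with the tub still upright next to the green one.

```bash
python3 -m creep '[0,0,0,0,0,-0.06,0.5, 0,0,0,0,0,-0.1,0.5, 0,0,0,0,0,-0.12,0.5, 0,0,0,0,0,-0.11,0.5, 0,0,0.002,-0.06,0.06,0,0.5, 0,0,0,-0.115,0.119,0,0.5, 0,0,0,-0.115,0.119,0,0.5, 0,0,0,-0.115,0.119,0,0.5, 0,0,0,-0.115,0.119,0,0.5, 0,0,0,-0.115,0.119,0,0.5, 0,0,0,-0.056,0.06,0,0.5, 0,0,0,0,0,0,0.5, 0,0,0,0,0,0,0.5, 0,0,0,0,0,0,0.5]' ; python3 go.py .6355 -.121 .1577 180
python3 - <<'E'
from meas import *
for n in('top','side'):
  f=grab(n);save({'pixels':cv2.resize(f['pixels'][90:250,190:390],None,fx=3,fy=3)},n+'p1.png')
  for c in('red','orange'): print(n,c,[b for b in blobs(f,c)[0] if 220<b[0]<340 and b[1]>110])
E
```

```text
time_s: 14.72
tcp_pos: [0.6316, -0.122, 0.1991]
tool_rot: [[-1.0, 0.002, -0.001], [0.002, 1.0, -0.001], [0.001, -0.001, -1.0]]
contact_force: [-0.9, 0.2, -2.1]
finger_gap: 0.683
finger_force: 65.1
turn [-0.0004 -0.0004 -0.0005] shift now-axes [-0.0133  0.0034  0.1379] goal-axes [-0.0131  0.0032  0.1379] t 14.725 p [ 0.6316 -0.122   0.1991] F [-0.9  0.2 -2.1] gap 0.683 q7 108.0
top red [(277, 163, 13, 12, 28, 284.8, 168.3)]
top orange [(277, 163, 13, 12, 46, 284.5, 169.2)]
side red [(226, 142, 8, 15, 87, 229.3, 149.3), (270, 144, 17, 23, 279, 276.9, 155.3), (265, 170, 29, 12, 169, 279.0, 176.2), (263, 180, 33, 18, 131, 280.1, 190.4)]
side orange [(226, 126, 27, 16, 168, 239.3, 134.3), (263, 180, 33, 18, 137, 280.1, 190.4), (291, 283, 52, 47, 1212, 315.7, 303.3)]
```

View pics/sidep1.png

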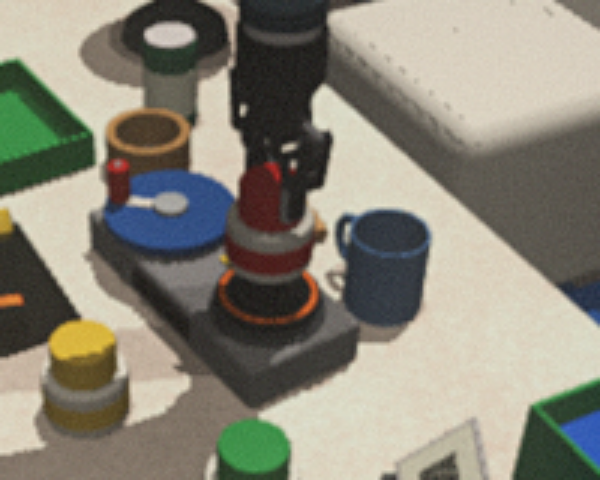

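```bash
python3 - <<'E'
from h import *
S=grab('side')
for dx in(-.0044,0):
  for z in (.1153+.005,.1153+.02): print(dx,np.round(proj(S,(.6316+dx,-.122,z)),1))
print(np.round(proj(S,(.6311,-.121,.072)),1))
E
```

```text
-0.0044 [278.3 174.6]
-0.0044 [278.5 170.3]
0 [279.7 174.2]
0 [279.9 169.8]
[278.7 187.6]
```

```bash
python3 -m creep '[0,0,0,-0.008,0.003,0.06,0.5, 0,0,0,0,0,0.06,0.5, 0,0,0,0,0,0.025,0.5, 0,0,0,0,0,0.02,0.5, 0,0,0,0,0,0.01,0.5, 0,0,0,0,0,0.008,0.5,0,0,0,0,0,0,0.5,0,0,0,0,0,0,0.5]'; python3 -m creep '[0,0,0,0,0,0.008,0.5,0,0,0,0,0,0,0.5]'
```

```text
time_s: 15.88
tcp_pos: [0.6358, -0.118, 0.1453]
tool_rot: [[-1.0, -0.003, 0.0], [-0.003, 1.0, 0.001], [-0.0, 0.001, -1.0]]
contact_force: [-4.6, 1.3, 4.3]
finger_gap: 0.684
finger_force: 65.5
time_s: 16.12
tcp_pos: [0.636, -0.1181, 0.1439]
tool_rot: [[-1.0, -0.003, 0.001], [-0.003, 1.0, 0.001], [-0.001, 0.001, -1.0]]
contact_force: [-5.5, 1.3, 9.4]
finger_gap: 0.683
finger_force: 66.4
```

```bash
for i in 1; do python3 -m creep '[0,0,0,0,0,0.008,0.5,0,0,0,0,0,0,0.5]';python3 -m creep '[0,0,0,0,0,0.008,0.5,0,0,0,0,0,0,0.5,0,0,0,0,0,0,0.5,0,0,0,0,0,0,0.5]'; done
```

```text
time_s: 16.38
tcp_pos: [0.6362, -0.1182, 0.1437]
tool_rot: [[-1.0, -0.003, 0.001], [-0.003, 1.0, 0.002], [-0.001, 0.002, -1.0]]
contact_force: [-10.0, 3.5, 18.2]
finger_gap: 0.678
finger_force: 67.4
time_s: 16.88
tcp_pos: [0.6365, -0.1183, 0.1436]
tool_rot: [[-1.0, -0.002, 0.002], [-0.002, 1.0, 0.003], [-0.002, 0.003, -1.0]]
contact_force: [-13.5, 3.8, 26.6]
finger_gap: 0.684
finger_force: 68.3
```

```bash
python3 -m creep '[0,0,0,0,0,-0.06,0.5, 0,0,0,0,0,-0.09,0.5, 0,0,0,0,0,-0.09,0.5, 0,0,0,0,0,-0.09,0.5, 0,0,0,0.018,0.086,0,0.5, 0,0,0,0.034,0.17,0,0.5, 0,0,0,0.034,0.17,0,0.5, 0,0,0,0.034,0.17,0,0.5, 0,0,0,0.034,0.17,0,0.5, 0,0,0,0.034,0.17,0,0.5, 0,0,0,0.034,0.17,0,0.5, 0,0,0,0.034,0.17,0,0.5, 0,0,0,0.034,0.17,0,0.5, 0,0,0,0.034,0.17,0,0.5, 0,0,0,0.018,0.086,0,0.5, 0,0,0,0,0,0,0.5, 0,0,0,0,0,0,0.5, 0,0,0,0,0,0,0.5]'; python3 go.py .5337 .3927 .09 180
python3 - <<'E'
from h import *
f=grab('side');save({'pixels':cv2.resize(f['pixels'][60:220,110:310],None,fx=3,fy=3)},'tr1.png')
E
```

```text
time_s: 19.12
tcp_pos: [0.5333, 0.389, 0.2359]
tool_rot: [[-1.0, 0.002, 0.001], [0.002, 1.0, -0.001], [-0.001, -0.001, -1.0]]
contact_force: [0.8, -0.5, -1.6]
finger_gap: 0.679
finger_force: 65.2
turn [-0.0005  0.0003 -0.0006] shift now-axes [-0.0007  0.0129  0.4863] goal-axes [-0.0012  0.0122  0.4863] t 19.125 p [0.5333 0.389  0.2359] F [ 0.8 -0.5 -1.6] gap 0.679 q7 57.0
```

View pics/tr1.png

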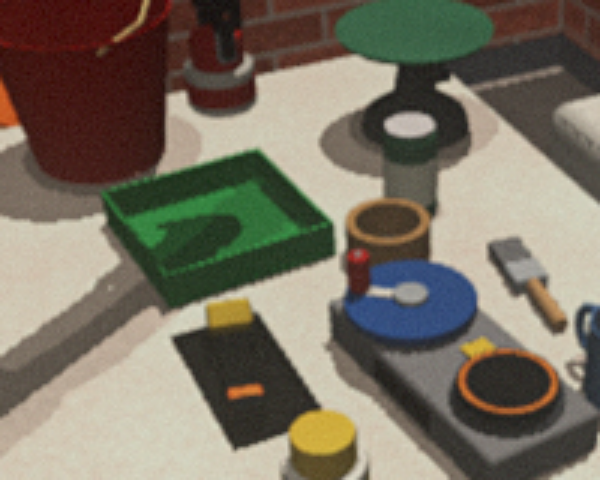

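The picture shows the red tub held upright over the tray.

```bash
python3 -m creep '[0,0,0,-0.001,0.012,0.13,0.5, 0,0,0,0,0,0.15,0.5, 0,0,0,0,0,0.12,0.5, 0,0,0,0,0,0.05,0.5, 0,0,0,0,0,0.025,0.5, 0,0,0,0,0,0.012,0.5, 0,0,0,0,0,0,0.5, 0,0,0,0,0,0,0.5]'; python3 -m creep '[0,0,0,0,0,0.004,0.95, 0,0,0,0,0,0,0.95,0,0,0,0,0,0,0.95, 0,0,0,0,0,-0.05,1, 0,0,0,0,0,-0.1,1, 0,0,0,0,0,-0.1,1, 0,0,0,0,0,-0.1,1, 0,0,0,0.015,-0.086,0,1, 0,0,0,0.03,-0.172,0,1, 0,0,0,0.03,-0.172,0,1, 0,0,0,0.03,-0.172,0,1, 0,0,0,0.03,-0.172,0,1, 0,0,0,0.03,-0.172,0,1, 0,0,0,0.03,-0.172,0,1, 0,0,0,0.03,-0.172,0,1, 0,0,0,0.03,-0.172,0,1, 0,0,0,0.03,-0.172,0,1]';python3 go.py .4439 -.1234 .0825 180
python3 - <<'E'
from meas import *
for n in('top','side'):
  f=grab(n)
  for c in('red','yellow','green'): print(n,c,[b for b in blobs(f,c)[0] if 80<b[0]<340 and b[1]>110 and b[4]<900])
E
```

```text
time_s: 20.18
tcp_pos: [0.5326, 0.3965, 0.0911]
tool_rot: [[-1.0, -0.003, 0.002], [-0.003, 1.0, 0.002], [-0.002, 0.002, -1.0]]
contact_force: [-0.4, 0.1, -3.0]
finger_gap: 0.68
finger_force: 65.1
time_s: 22.3
tcp_pos: [0.4479, -0.0963, 0.1949]
tool_rot: [[-1.0, -0.002, 0.003], [-0.002, 1.0, 0.001], [-0.003, 0.001, -1.0]]
contact_force: [0.8, 0.7, -1.2]
finger_gap: 1.0
finger_force: 0.0
turn [0.0003 0.0009 0.0008] shift now-axes [ 0.0146 -0.0906  0.3746] goal-axes [ 0.0133 -0.0903  0.3748] t 22.3 p [ 0.4479 -0.0963  0.1949] F [ 0.8  0.7 -1.2] gap 1.0 q7 101.0
top red [(205, 177, 7, 7, 33, 208.2, 180.2), (98, 186, 21, 20, 312, 108.0, 195.4)]
top yellow [(247, 155, 9, 9, 65, 250.8, 159.5), (185, 216, 18, 17, 268, 193.4, 224.1)]
top green [(132, 175, 18, 3, 18, 140.5, 176.4), (325, 186, 18, 18, 256, 333.5, 194.6), (97, 219, 1, 16, 16, 97.0, 226.5)]
side red [(177, 125, 17, 8, 79, 185.1, 128.7), (226, 142, 8, 16, 97, 229.2, 149.5)]
side yellow [(179, 160, 15, 11, 117, 186.0, 164.3), (264, 173, 11, 6, 35, 268.5, 175.1), (207, 197, 22, 18, 265, 217.2, 204.3), (208, 212, 9, 8, 22, 212.7, 214.5)]
side green [(144, 124, 53, 28, 695, 171.5, 138.4), (263, 230, 23, 18, 308, 274.2, 238.6)]
```

```bash
python3 -m creep '[0,0,0,0.01,-0.086,0,1, 0,0,0,0,0,0.1,1,0,0,0,0,0,0,1,0,0,0,0,0,0,1]'>/dev/null;python3 go.py .4439 -.1234 .0835 180
python3 - <<'E'
from h import *
f=grab('top');print(onplane(f,108.5,195.5,.09),onplane(f,276.5,220.8,.085))
g=grab('side')
save({'pixels':np.hstack([cv2.resize(f['pixels'][160:260,80:210],None,fx=3,fy=3),cv2.resize(g['pixels'][90:190,120:250],None,fx=3,fy=3)])},'tr2.png')
E
```

```text
turn [0.0001 0.0003 0.0011] shift now-axes [ 0.0056 -0.0117  0.2698] goal-axes [ 0.0052 -0.0116  0.2698] t 22.9 p [ 0.4455 -0.1199  0.1644] F [-0.4  0.3 -0.6] gap 0.999 q7 107.0
[0.52776285 0.39171771 0.09      ] [ 0.44082174 -0.12014557  0.085     ]
```

View pics/tr2.png

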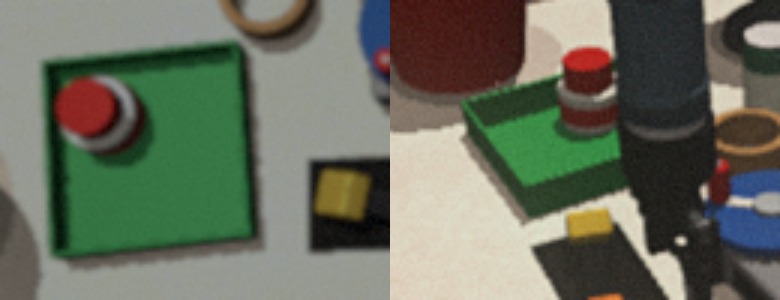

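The picture shows the red tub standing upright in the tray's far-left corner, clear of the walls.

```bash
python3 -m creep '[0,0,0,0.006,-0.012,0.08,1, 0,0,0,0,0,0.1,1, 0,0,0,0,0,0.06,1, 0,0,0,0,0,0.03,1,0,0,0,0,0,0,1]' >/dev/null; python3 go.py .4439 -.1234 .0835 180; python3 -m creep '[0,0,0,0,0,0,0.5, 0,0,0,0,0,0,0.5, 0,0,0,0,0,0,0.5, 0,0,0,0,0,0,0.5, 0,0,0,0,0,0,0.5]'; python3 go.py .4439 -.1234 .0835 180
```

```text
turn [ 0.    -0.     0.001] shift now-axes [-0.0021  0.0012 -0.0026] goal-axes [-0.0021  0.0012 -0.0026] t 23.625 p [ 0.4433 -0.1238  0.0827] F [-0.5  0.2  0.3] gap 1.001 q7 115.0
time_s: 24.25
tcp_pos: [0.4443, -0.1236, 0.084]
tool_rot: [[-1.0, -0.003, 0.002], [-0.003, 1.0, 0.001], [-0.002, 0.001, -1.0]]
contact_force: [-1.4, 1.8, 5.9]
finger_gap: 0.682
finger_force: 64.5
turn [0.0004 0.0008 0.0009] shift now-axes [0.0015 0.0006 0.0018] goal-axes [0.0015 0.0006 0.0018] t 24.25 p [ 0.4443 -0.1236  0.084 ] F [-1.4  1.8  5.9] gap 0.682 q7 115.0
```

```bash
python3 -m creep '[0,0,0,0,0,-0.06,0.5, 0,0,0,0,0,-0.11,0.5, 0,0,0,0,0,-0.12,0.5, 0,0,0,0,0,-0.1,0.5, 0,0,0,-0.06,0.01,0,0.5, 0,0,0,-0.12,0,0,0.5, 0,0,0,-0.13,0,0,0.5, 0,0,0,-0.13,0,0,0.5, 0,0,0,-0.12,0,0,0.5, 0,0,0,-0.066,0,0,0.5, 0,0,0,0,0,0,0.5, 0,0,0,0,0,0,0.5, 0,0,0,0,0,0,0.5]' >/dev/null; python3 go.py .632 -.1205 .158 180
```

```text
turn [ 0.0002 -0.0004  0.0006] shift now-axes [-0.0085  0.0007  0.138 ] goal-axes [-0.0083  0.0008  0.138 ] t 25.875 p [ 0.6295 -0.1207  0.1994] F [ 0.5 -0.9 -2.1] gap 0.681 q7 111.0
```

```bash
python3 -m creep '[0,0,0,-0.005,0,0.06,0.5, 0,0,0,0,0,0.06,0.5, 0,0,0,0,0,0.025,0.5, 0,0,0,0,0,0.02,0.5, 0,0,0,0,0,0.02,0.5, 0,0,0,0,0,0.012,0.5,0,0,0,0,0,0.008,0.5,0,0,0,0,0,0,0.5,0,0,0,0,0,0,0.5]'; python3 -m creep '[0,0,0,0,0,0.004,0.5,0,0,0,0,0,0,0.5,0,0,0,0,0,0,0.5]'
```

```text
time_s: 27.0
tcp_pos: [0.6326, -0.1208, 0.1439]
tool_rot: [[-1.0, -0.002, 0.0], [-0.002, 1.0, 0.003], [-0.0, 0.003, -1.0]]
contact_force: [-12.3, 3.9, 24.1]
finger_gap: 0.682
finger_force: 68.2
time_s: 27.38
tcp_pos: [0.6327, -0.1209, 0.1438]
tool_rot: [[-1.0, -0.002, 0.0], [-0.002, 1.0, 0.004], [-0.0, 0.004, -1.0]]
contact_force: [-15.5, 4.6, 28.7]
finger_gap: 0.683
finger_force: 68.4
```

```bash
python3 -m creep '[0,0,0,0,0,-0.06,0.5, 0,0,0,0,0,-0.09,0.5, 0,0,0,0,0,-0.09,0.5, 0,0,0,0,0,-0.09,0.5, 0,0,0,0.036,0.083,0,0.5, 0,0,0,0.064,0.169,0,0.5, 0,0,0,0.064,0.169,0,0.5, 0,0,0,0.064,0.169,0,0.5, 0,0,0,0.064,0.169,0,0.5, 0,0,0,0.064,0.169,0,0.5, 0,0,0,0.064,0.169,0,0.5, 0,0,0,0.064,0.169,0,0.5, 0,0,0,0.064,0.169,0,0.5, 0,0,0,0.064,0.169,0,0.5, 0,0,0,0.036,0.083,0,0.5, 0,0,0,0,0,0,0.5, 0,0,0,0,0,0,0.5, 0,0,0,0,0,0,0.5]' >/dev/null; python3 go.py .438 .386 .09 180
```

```text
turn [-0.0001  0.0003 -0.0003] shift now-axes [4.000e-04 9.800e-03 4.861e-01] goal-axes [-0.      0.0096  0.4861] t 29.625 p [0.438  0.3831 0.2358] F [ 0.2 -0.8 -3.9] gap 0.681 q7 51.0
```

```bash
python3 -m creep '[0,0,0,0,0.008,0.13,0.5, 0,0,0,0,0,0.15,0.5, 0,0,0,0,0,0.12,0.5, 0,0,0,0,0,0.05,0.5, 0,0,0,0,0,0.025,0.5, 0,0,0,0,0,0.012,0.5, 0,0,0,0,0,0,0.5, 0,0,0,0,0,0,0.5]'; python3 -m creep '[0,0,0,0,0,0.004,0.95, 0,0,0,0,0,0,0.95,0,0,0,0,0,0,0.95, 0,0,0,0,0,-0.05,1, 0,0,0,0,0,-0.1,1, 0,0,0,0,0,-0.1,1, 0,0,0,0,0,-0.1,1, 0,0,0,-0.01,-0.08,0,1, 0,0,0,-0.02,-0.172,0,1, 0,0,0,-0.02,-0.172,0,1, 0,0,0,-0.02,-0.172,0,1, 0,0,0,-0.02,-0.172,0,1, 0,0,0,-0.02,-0.172,0,1, 0,0,0,-0.02,-0.172,0,1, 0,0,0,-0.02,-0.172,0,1, 0,0,0,-0.02,-0.172,0,1]' >/dev/null;python3 go.py .5198 -.2982 .0835 180
python3 - <<'E'
from meas import *
for n in('top','side'):
  f=grab(n)
  for c in('red','yellow','green'): print(n,c,[(b,onplane(f,b[5],b[6],.085).round(3)[:2]) for b in blobs(f,c)[0] if 80<b[0]<340 and b[1]>110 and b[4]<900])
E
```

```text
time_s: 30.62
tcp_pos: [0.4371, 0.3882, 0.0909]
tool_rot: [[-1.0, -0.003, 0.001], [-0.003, 1.0, 0.002], [-0.001, 0.002, -1.0]]
contact_force: [-0.7, 0.6, -2.8]
finger_gap: 0.684
finger_force: 65.4
turn [ 0.0001 -0.0005  0.0004] shift now-axes [-0.1085 -0.8207  0.3645] goal-axes [-0.109  -0.8204  0.3649] t 32.625 p [ 0.4871 -0.0521  0.193 ] F [0.5 0.2 0. ] gap 0.993 q7 99.0
top red [((205, 176, 7, 8, 34, 208.2, 180.1), array([0.571, 0.087])), ((98, 186, 21, 20, 311, 108.0, 195.4), array([0.529, 0.395]))]
top yellow [((247, 155, 8, 7, 43, 250.8, 158.1), array([ 0.638, -0.045])), ((99, 217, 22, 19, 315, 109.6, 225.7), array([0.436, 0.386])), ((184, 216, 20, 17, 271, 193.4, 224.0), array([0.436, 0.131]))]
top green [((325, 186, 18, 18, 253, 333.4, 194.5), array([ 0.518, -0.295])), ((100, 206, 14, 12, 65, 104.5, 212.2), array([0.477, 0.403])), ((97, 219, 1, 16, 16, 97.0, 226.5), array([0.434, 0.424]))]
side red [((177, 123, 21, 9, 102, 187.6, 128.1), array([0.499, 0.275]))]
side yellow [((153, 112, 17, 17, 148, 161.2, 118.2), array([0.437, 0.379])), ((158, 131, 17, 9, 47, 166.6, 135.5), array([0.422, 0.262])), ((179, 160, 16, 10, 116, 185.9, 164.1), array([0.428, 0.083])), ((264, 173, 11, 6, 35, 268.5, 175.1), array([ 0.624, -0.073]))]
side green [((157, 121, 53, 31, 505, 185.3, 139.7), array([0.469, 0.211])), ((144, 124, 9, 13, 22, 148.4, 129.6), array([0.378, 0.325])), ((263, 230, 23, 18, 310, 274.2, 238.6), array([ 0.521, -0.298]))]
```

```bash
python3 -m creep '[0,0,0,-0.02,-0.165,0,1, 0,0,0,-0.02,-0.165,0,1, 0,0,0,-0.02,-0.165,0,1, 0,0,0,-0.02,-0.165,0,1, 0,0,0,-0.01,-0.07,0.05,1, 0,0,0,0,0,0.05,1,0,0,0,0,0,0,1,0,0,0,0,0,0,1]'>/dev/null;python3 go.py .5198 -.2982 .0835 180
```

```text
turn [ 0.0005 -0.0002  0.0017] shift now-axes [-0.0109 -0.1077  0.2657] goal-axes [-0.0113 -0.1073  0.2658] t 33.725 p [ 0.5164 -0.266   0.1632] F [-0.3  0.2 -0.2] gap 1.001 q7 130.0
```

```bash
python3 -m creep '[0,0,0.002,-0.011,-0.107,0,1, 0,0,0,0,0,0.06,1, 0,0,0,0,0,0.1,1, 0,0,0,0,0,0.06,1, 0,0,0,0,0,0.03,1,0,0,0,0,0,0.014,1,0,0,0,0,0,0,1]' >/dev/null; python3 go.py .5198 -.2982 .0835 180; python3 -m creep '[0,0,0,0,0,0,0.5, 0,0,0,0,0,0,0.5, 0,0,0,0,0,0,0.5, 0,0,0,0,0,0,0.5, 0,0,0,0,0,0,0.5]'; python3 go.py .6305 -.1205 .2 180
```

```text
turn [-0.0001  0.0002 -0.0011] shift now-axes [0.0008 0.007  0.0041] goal-axes [0.0008 0.007  0.0041] t 34.6 p [ 0.52   -0.3003  0.0847] F [0.5 0.3 1. ] gap 0.999 q7 137.0
time_s: 35.22
tcp_pos: [0.5209, -0.3003, 0.0856]
tool_rot: [[-1.0, 0.003, 0.002], [0.003, 1.0, -0.0], [-0.002, -0.0, -1.0]]
contact_force: [-0.2, 1.0, 5.8]
finger_gap: 0.685
finger_force: 64.9
turn [-0.      0.0007 -0.0011] shift now-axes [-0.3642  0.6006 -0.3805] goal-axes [-0.3654  0.5994 -0.3813] t 35.225 p [ 0.5209 -0.3003  0.0856] F [-0.2  1.   5.8] gap 0.685 q7 137.0
```

```bash
python3 -m creep '[0,0,0,0,0,-0.06,0.5, 0,0,0,0,0,-0.11,0.5, 0,0,0,0,0,-0.12,0.5, 0,0,0,0,0,-0.09,0.5, 0,0,0,-0.03,0.05,0,0.5, 0,0,0,-0.073,0.12,0,0.5, 0,0,0,-0.073,0.12,0,0.5, 0,0,0,-0.073,0.12,0,0.5, 0,0,0,-0.073,0.12,0,0.5, 0,0,0,-0.043,0.07,0,0.5, 0,0,0,0,0,0,0.5, 0,0,0,0,0,0,0.5, 0,0,0,0,0,0,0.5]' >/dev/null; python3 go.py .632 -.1205 .1596 180
```

```text
turn [-0.0004 -0.0002 -0.0025] shift now-axes [-0.0116  0.0103  0.1293] goal-axes [-0.0116  0.0101  0.1293] t 36.85 p [ 0.6285 -0.1235  0.1984] F [-0.4 -0.4 -2.6] gap 0.678 q7 113.0
```

```bash
python3 -m creep '[0,0,-0.002,-0.008,0.008,0.06,0.5, 0,0,0,0,0,0.06,0.5, 0,0,0,0,0,0.02,0.5, 0,0,0,0,0,0.02,0.5, 0,0,0,0,0,0.02,0.5, 0,0,0,0,0,0.01,0.5,0,0,0,0,0,0.008,0.5,0,0,0,0,0,0,0.5,0,0,0,0,0,0,0.5]'; python3 -m creep '[0,0,0,0,0,0.004,0.5,0,0,0,0,0,0,0.5,0,0,0,0,0,0,0.5]'
```

```text
time_s: 37.98
tcp_pos: [0.6324, -0.1183, 0.1454]
tool_rot: [[-1.0, -0.003, -0.0], [-0.003, 1.0, 0.004], [0.0, 0.004, -1.0]]
contact_force: [-13.9, 4.3, 27.8]
finger_gap: 0.679
finger_force: 68.4
time_s: 38.35
tcp_pos: [0.6325, -0.1184, 0.1453]
tool_rot: [[-1.0, -0.002, -0.0], [-0.002, 1.0, 0.005], [0.0, 0.005, -1.0]]
contact_force: [-15.2, 4.9, 33.0]
finger_gap: 0.685
finger_force: 68.7
```

```bash
python3 -m creep '[0,0,0,0,0,-0.06,0.5, 0,0,0,0,0,-0.09,0.5, 0,0,0,0,0,-0.09,0.5, 0,0,0,0,0,-0.09,0.5, 0,0,0,0.029,0.095,0,0.5, 0,0,0,0.06,0.17,0,0.5, 0,0,0,0.06,0.17,0,0.5, 0,0,0,0.06,0.17,0,0.5, 0,0,0,0.06,0.17,0,0.5, 0,0,0,0.06,0.17,0,0.5, 0,0,0,0.06,0.17,0,0.5, 0,0,0,0.06,0.17,0,0.5, 0,0,0,0.029,0.095,0,0.5, 0,0,0,0,0,0,0.5, 0,0,0,0,0,0,0.5, 0,0,0,0,0,0,0.5]' >/dev/null; python3 go.py .489 .296 .092 180
```

```text
turn [-0.0002  0.0002 -0.0003] shift now-axes [-2.000e-04  9.800e-03  4.824e-01] goal-axes [-0.0006  0.0094  0.4824] t 40.35 p [0.4888 0.2932 0.2367] F [ 0.6 -1.  -1.7] gap 0.684 q7 64.0
```

```bash
python3 -m creep '[0,0,0,0,0.008,0.13,0.5, 0,0,0,0,0,0.15,0.5, 0,0,0,0,0,0.12,0.5, 0,0,0,0,0,0.045,0.5, 0,0,0,0,0,0.025,0.5, 0,0,0,0,0,0.012,0.5, 0,0,0,0,0,0,0.5, 0,0,0,0,0,0,0.5]'; python3 -m creep '[0,0,0,0,0,0.004,0.95, 0,0,0,0,0,0,0.95,0,0,0,0,0,0,0.95, 0,0,0,0,0,-0.05,1, 0,0,0,0,0,-0.1,1, 0,0,0,0,0,-0.1,1, 0,0,0,0,0,-0.1,1,0,0,0,0,0,-0.1,1, 0,0,0,0.0,-0.08,0,1, 0,0,0,-0.1,-0.08,0,1, 0,0,0,-0.1,-0.08,0,1, 0,0,0,-0.1,-0.08,0,1, 0,0,0,-0.05,-0.08,0,1,0,0,0,0,0,0,1,0,0,0,0,0,0,1]' >/dev/null;python3 go.py .44 .05 .1 90
python3 - <<'E'
from meas import *
f=grab('top');g=grab('side');save(f,'top2.png')
save({'pixels':np.hstack([cv2.resize(f['pixels'][165:265,80:260],None,fx=2.2,fy=2.2),cv2.resize(g['pixels'][90:190,110:290],None,fx=2.2,fy=2.2)])},'tr3.png')
for c in('yellow','orange','green'): print(c,[b for b in blobs(f,c)[0] if 80<b[0]<340 and b[1]>110 and b[4]<1900])
E
```

```text
time_s: 41.35
tcp_pos: [0.4884, 0.2984, 0.0932]
tool_rot: [[-1.0, -0.003, 0.001], [-0.003, 1.0, 0.001], [-0.001, 0.001, -1.0]]
contact_force: [0.1, 1.2, -1.9]
finger_gap: 0.679
finger_force: 65.2
turn [-4.000e-04 -5.000e-04  5.007e-01] shift now-axes [ 0.5068 -0.4254  0.4186] goal-axes [-0.4264 -0.5067  0.4177] t 43.225 p [0.592  0.1779 0.2253] F [-0.4  0.2 -0.7] gap 0.997 q7 82.0
yellow [(247, 155, 9, 9, 64, 250.7, 159.3), (99, 217, 18, 19, 273, 108.2, 225.7), (185, 216, 17, 17, 230, 192.7, 224.3)]
orange [(173, 144, 7, 6, 15, 175.6, 146.2), (260, 146, 31, 31, 311, 274.9, 162.1), (161, 164, 18, 8, 52, 169.3, 168.3), (229, 226, 9, 13, 88, 232.6, 231.9)]
green [(99, 181, 21, 7, 43, 108.5, 183.6), (96, 193, 1, 16, 16, 96.0, 200.5), (159, 204, 5, 35, 125, 161.0, 223.1), (100, 206, 15, 13, 67, 104.5, 212.2), (97, 213, 1, 22, 22, 97.0, 223.5), (98, 236, 17, 9, 76, 105.6, 241.6)]
```

View pics/tr3.png

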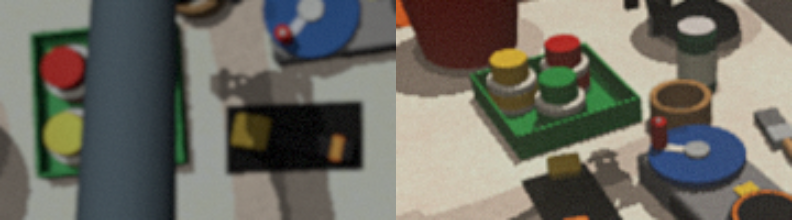

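The picture shows all three tubs upright in the tray, and the scanner still on the mat. I'll zoom in on the scanner to fix its position along its own axis.

```bash
python3 - <<'E'
import cv2,numpy as np
def c(n,x,y,w,h):
    a=cv2.imread(n)[y:y+h,x:x+w]; a=(255*(a/255.)**.45).astype(np.uint8); return cv2.resize(a,(w*8,h*8),interpolation=cv2.INTER_CUBIC)
a=c('pics/top0.png',180,208,68,37);b=c('pics/side0.png',163,152,56,60)
H=np.zeros((max(a.shape[0],0)+b.shape[0],600,3),np.uint8);H[:a.shape[0],:a.shape[1]]=a;H[a.shape[0]:,:b.shape[1]]=b
cv2.imwrite('pics/sc.png',H[:600] if H.shape[0]>600 else H);print(H.shape)
cv2.imwrite('pics/sc.png',cv2.resize(np.hstack([a,cv2.copyMakeBorder(b,0,0,0,0,0)[:296*2][:296]]) ,None,fx=.8,fy=.8)) if 0 else cv2.imwrite('pics/sc.png',cv2.resize(H,None,fx=.77,fy=.77))
E
```

```text
(776, 600, 3)
```

View pics/sc.png

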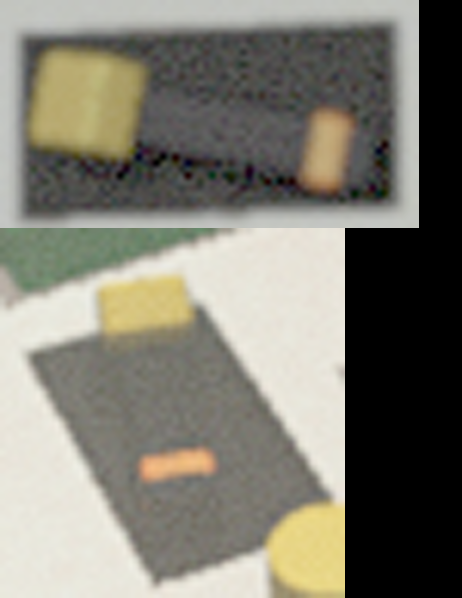

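```bash
python3 - <<'E'
from h import *
T,S=grab('top'),grab('side')
t=lambda x,y:(180+x/6.16,208+y/6.16); s=lambda x,y:(163+x/6.16,152+(y-228)/6.16)
print('ridge',tri(T,t(93,103),S,s(145,282)), onplane(T,*t(93,103),.066))
print('front',onplane(T,*t(38,102),.029)); print('rearhead',onplane(T,*t(141,112),.047))
print('orange R',onplane(T,*t(350,152),.038),'L',onplane(T,*t(304,148),.038))
print('orange side top edge',onplane(S,*s(178,453),.038),'bot',onplane(S,*s(179,478),.038),onplane(S,*s(179,478),.004))
o=onplane(T,*t(326,150),.038);print(o,tri(T,t(326,150),S,s(178,465)))
E
```

```text
ridge (array([0.43937476, 0.1289934 , 0.06280443]), np.float64(0.006507104633515438)) [0.43578928 0.12908158 0.066     ]
front [0.44113217 0.16290511 0.029     ]
rearhead [0.43298662 0.10770786 0.047     ]
orange R [0.41174111 0.0030507  0.038     ] L [0.41419549 0.02629769 0.038     ]
orange side top edge [0.42036444 0.0229919  0.038     ] bot [0.41462985 0.00530146 0.038     ] [0.42492473 0.04452327 0.004     ]
[0.41297737 0.01517676 0.038     ] (array([0.41516963, 0.01477861, 0.0379734 ]), np.float64(0.004436358910159094))
```

The zoom shows the head's ridge at top-image pixel (195,225), its front edge at u≈186, and an orange mark at (233,232). The head is a box tilted 45°, which puts the scanner origin at y≈0.067.

```bash
python3 -m creep '[0,0,0.0561,0,0,0,1, 0,0,0.0561,0,0,0,1, 0,0,0.0561,0,0,0,1, 0,0,0.0561,0,0,0,1, 0,0,0.0561,0,0,0,1, 0,0,0.0561,0,0,0,1, 0,0,0.0561,0,0,0,1, 0,0,0.0561,0,0,0,1, 0,0,0.0561,0,0,0,1, 0,0,0.0561,0,0,0,1,0,0,0,0,0,0,1,0,0,0,0,0,0,1]'>/dev/null;python3 go.py .4215 .048 .1 79
```

```text
turn [-0.0001 -0.0001  0.0022] shift now-axes [-0.5339 -0.4808  0.4197] goal-axes [-0.5371 -0.4772  0.4197] t 44.925 p [0.5928 0.1788 0.2259] F [-0.4  0.1  0.7] gap 1.001 q7 -8.0
```

```bash
python3 -m creep '[0,0,0.002,-0.107,-0.095,0,1, 0,0,0,-0.107,-0.095,0,1, 0,0,0,-0.107,-0.095,0,1, 0,0,0,-0.107,-0.095,0,1, 0,0,0,-0.107,-0.095,0.1,1, 0,0,0,0,0,0.12,1,0,0,0,0,0,0.12,1,0,0,0,0,0,0.08,1,0,0,0,0,0,0,1,0,0,0,0,0,0,1]'>/dev/null;python3 go.py .4215 .048 .034 79
```

```text
turn [ 0.006  -0.0021 -0.0018] shift now-axes [0.0173 0.0494 0.3187] goal-axes [0.0191 0.0555 0.3176] t 46.175 p [0.4041 0.0456 0.1293] F [ 1.4 -0.5  0.7] gap 0.999 q7 -50.0
```

```bash
python3 - <<'E'
from meas import *
f=grab('top');g=grab('side')
for c in('yellow','orange'): print(c,[b for b in blobs(f,c)[0] if 170<b[0]<240 and b[1]>200 ],[b for b in blobs(g,c)[0] if 170<b[0]<240 and 150<b[1]<220 ])
save({'pixels':np.hstack([cv2.resize(f['pixels'][195:265,150:250],None,fx=3.9,fy=3.9),cv2.resize(g['pixels'][130:200,140:240],None,fx=3.9,fy=3.9)])},'g1.png')
E
```

```text
yellow [] [(179, 160, 15, 11, 112, 185.9, 164.2)]
orange [] [(186, 188, 11, 5, 41, 190.8, 190.0)]
```

View pics/g1.png

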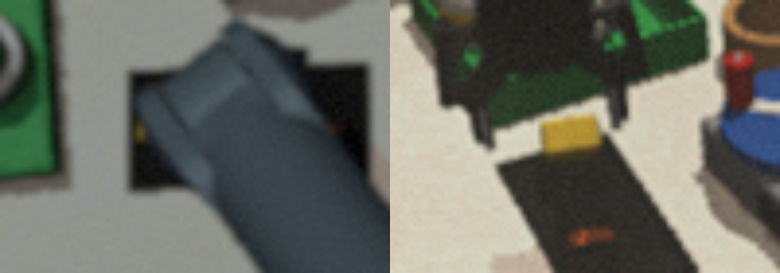

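The picture shows the open gripper straddling the scanner's axis above the mat, a bit too near the robot. I'll correct that before going down.

```bash
python3 -m creep '[0,0,0,0,0,0,1,0,0,0,0,0,0,1]'>/dev/null;python3 go.py .4215 .048 .034 79;  python3 -m creep '[0.006,-0.002,-0.002,0.017,0.049,0,1,0,0,0,0,0,0.1,1,0,0,0,0,0,0,1,0,0,0,0,0,0,1]'>/dev/null;python3 go.py .4215 .048 .034 79
```

```text
turn [ 0.0059 -0.0018 -0.0018] shift now-axes [0.018  0.0516 0.3178] goal-axes [0.0195 0.0576 0.3166] t 46.525 p [0.4034 0.0456 0.129 ] F [ 0.7  0.5 -0.4] gap 1.0 q7 -50.0
turn [ 0.0057 -0.0015  0.0005] shift now-axes [0.0223 0.0725 0.3001] goal-axes [0.0239 0.0778 0.2987] t 47.025 p [0.3972 0.0454 0.1236] F [-0.1 -0.1 -0.4] gap 0.999 q7 -50.0
```

```bash
python3 -c "
from h import *
s=ctrl.read_state();print(s['q'].round(1));print(s['tool_rot'].round(3))"
```

```text
[-107.4  -23.5   89.9  133.8   31.8   49.8  -49.8]
[[ 0.189  0.982  0.018]
 [ 0.982 -0.189  0.001]
 [ 0.005  0.018 -1.   ]]
```

```bash
python3 -m creep '[0,0,0,0,0,-0.1,1,0,0,0,0,0.0,-0.1,1,0,0,0,0.02,0.1,-0.1,1,0,0,0,0.02,0.1,0,1,0,0,0,0.02,0.1,0,1,0,0,0,0.02,0.1,0,1,0,0,0,0.02,0.1,0,1,0,0,0,0,0,0,1,0,0,0,0,0,0,1]'>/dev/null;python3 go.py .4215 .048 .034 79; python3 -c "
from h import *
s=ctrl.read_state();print(s['q'].round(1))"
```

```text
turn [ 0.015  -0.0041 -0.0002] shift now-axes [-0.0413 -0.3132  0.6784] goal-axes [-0.0324 -0.2808  0.6929] t 48.15 p [0.5061 0.0415 0.2419] F [ 0.3 -0.1 -1.8] gap 1.0 q7 -42.0
[-109.5  -23.5   90.   115.9   27.2   63.9  -42.1]
```

```bash
python3 -m creep '[0,0,0,0.03,0.15,0,1,0,0,0,0.03,0.15,0,1,0,0,0,0.03,0.15,0,1]'|sed -n 2p; cat > q.py <<'E'
from h import *
s=ctrl.read_state();print(s['q'].round(1),s['tcp_pos'].round(3))
E
python3 q.py; python3 -m creep '[0,0,0,0.03,0.15,0,1,0,0,0,0.03,0.15,0,1,0,0,0,0.03,0.15,0,1]'>/dev/null; python3 q.py
```

```text
tcp_pos: [0.5567, 0.0364, 0.2974]
[-110.3  -23.5   90.   108.8   27.7   66.7  -40.1] [0.557 0.036 0.297]
[-111.4  -23.5   90.   102.    28.4   69.   -38.5] [0.6   0.032 0.353]
```

```bash
python3 -m creep '[0,0,0,0.15,-0.05,0,1,0,0,0,0.15,-0.05,0,1,0,0,0,0.15,-0.05,0,1,0,0,0,0.15,-0.05,0,1]'>/dev/null; python3 q.py; python3 -m creep '[0,0,0,0.15,-0.05,0,1,0,0,0,0.15,-0.05,0,1,0,0,0,0.15,-0.05,0,1,0,0,0,0.15,-0.05,0,1]'>/dev/null; python3 q.py;python3 go.py .4215 .048 .034 79
```

```text
[-131.3  -23.5   90.   101.8   32.    70.7  -59.2] [0.562 0.216 0.356]
[-149.4  -23.5   89.9   99.8   35.2   72.9  -76.8] [0.489 0.37  0.374]
turn [ 0.0711 -0.0281  0.0013] shift now-axes [-1.1899 -0.2614  1.0015] goal-axes [-1.0957 -0.0169  1.1342] t 49.9 p [0.4892 0.3697 0.3743] F [ 0.3  0.2 -1.6] gap 0.997 q7 -77.0
```

```bash
python3 -m creep '[0,0,0,0.1,-0.03,0,1,0,0,0,0.1,-0.03,0,1,0,0,0,0.1,-0.03,0,1,0,0,0,0.1,-0.03,0,1,0,0,0,0,0,0,1]'>/dev/null; python3 q.py; python3 go.py .4215 .048 .034 79
```

```text
[-149.3  -23.5   90.   100.4   32.9   68.1  -76.2] [0.486 0.394 0.372]
turn [ 0.0643 -0.0542  0.0043] shift now-axes [-1.3454 -0.2128  0.8885] goal-axes [-1.1743  0.0086  1.1251] t 50.525 p [0.4862 0.3943 0.3715] F [ 0.2  0.1 -0.4] gap 0.997 q7 -76.0
```

```bash
cat > fk.py <<'E'
import numpy as np, itertools, sys
from scipy.spatial.transform import Rotation as Ro
from scipy.optimize import least_squares
D=[([-72.4687,21.988,2.5135,91.6404,-1.0245,66.5332,-2.8597],(.25509,.59698,.25500)),
([-107.4,-23.5,89.9,133.8,31.8,49.8,-49.8],(.3972,.0454,.1236)),([-109.5,-23.5,90,115.9,27.2,63.9,-42.1],(.5061,.0415,.2419)),
([-110.3,-23.5,90,108.8,27.7,66.7,-40.1],(.557,.036,.297)),([-111.4,-23.5,90,102,28.4,69,-38.5],(.6,.032,.353)),
([-131.3,-23.5,90,101.8,32,70.7,-59.2],(.562,.216,.356)),([-149.4,-23.5,89.9,99.8,35.2,72.9,-76.8],(.489,.37,.374)),
([-149.3,-23.5,90,100.4,32.9,68.1,-76.2],(.4862,.3943,.3715))]
RD={0:np.array([[-.9196,.39285,-.0008],[.39285,.9196,-.0023],[-.00016,-.0024,-1]]),1:np.array([[.189,.982,.018],[.982,-.189,.001],[.005,.018,-1]])}
def fk(q,s,L,c0):
    # L: per link offset (x,y,z) after joints 0(base),2,3(elbow),... 
    R=np.eye(3);p=np.zeros(3);q=np.radians(q)
    ax=['z','y']*3+['z']
    o=np.zeros((8,3)); o[0,2]=L[0]; o[2]=[L[1],L[2],L[3]]; o[4]=[L[4],L[5],L[6]]; o[6]=[L[7],L[8],L[9]];
    p=o[0].copy()
    for i in range(7):
        R=R@Ro.from_euler(ax[i],s[i]*q[i]).as_matrix(); p=p+R@o[i+1] if i+1<8 else p
    return p,R@Ro.from_euler('z',c0).as_matrix()
if __name__=='__main__':
    best=[]
    for z in itertools.product((1,-1),repeat=4):
        s=[z[0],1,z[1],1,z[2],1,z[3]]
        for e in (1,):
          for c in (0,np.pi/2,np.pi,-np.pi/2):
            eR=sum(np.linalg.norm(fk(D[k][0],s,np.zeros(10),c)[1]-RD[k]) for k in RD)
            best.append((eR,s,c))
    best.sort(key=lambda t:t[0])
    for eR,s,c in best[:3]:
        f=lambda L:np.concatenate([fk(q,s,L,c)[0]-p for q,p in D]+[(L-[.3,0,0,.4,0,0,.35,0,0,.25])*1e-3])
        r=least_squares(f,[.3,0,0,.4,0,0,.35,0,0,.25]);print(round(eR,3),s,round(c,2),r.x.round(4).tolist(),np.abs(r.fun[:24]).max().round(4))
E
python3 fk.py
```

```text
0.001 [-1, 1, -1, 1, -1, 1, -1] 1.57 [0.3001, 0.0004, -0.022, 0.4921, -0.0013, -0.0198, 0.5055, 0.0002, 0.0004, 0.3004] 0.0005
1.484 [1, 1, 1, 1, 1, 1, -1] 0 [2.6554, -0.0016, -0.0945, -1.5899, -0.8828, 0.0244, -0.004, 0.1979, 0.501, 1.6928] 0.4111
1.542 [-1, 1, -1, 1, 1, 1, -1] 1.57 [0.077, -0.0098, -0.0318, 0.4642, 0.124, -0.0853, 0.6374, 0.0539, 0.076, -0.1089] 0.0194
```

```bash
cat > sim.py <<'E'
from fk import *
S=[-1,1,-1,1,-1,1,-1];L=np.array([.3001,.0004,-.022,.4921,-.0013,-.0198,.5055,.0002,.0004,.3004]);C=np.pi/2
LO=np.array([-149.38,-23.57,-84.95,0,-89.99,3.08,-163.45]);HI=np.array([149.38,123.04,90,143.3,269.99,112.72,163.45])
F=lambda q:fk(q,S,L,C)
def err(q,P,R):
    p,r=F(q); return np.r_[P-p,.3*r@Ro.from_matrix(r.T@R).as_rotvec()]
def jac(q):
    p,r=F(q);J=np.zeros((6,7))
    for i in range(7):
        d=q.copy();d[i]+=.01;p2,r2=F(d);J[:,i]=np.r_[p2-p,.3*r@Ro.from_matrix(r.T@r2).as_rotvec()]/np.radians(.01)
    return J
def track(q,P,R,n=15,lam=1e-4,stop=True):
    for _ in range(n):
        e=err(q,P,R)
        if np.linalg.norm(e)<2e-4: break
        J=jac(q); dq=J.T@np.linalg.solve(J@J.T+lam*np.eye(6),e)
        q=np.clip(q+np.degrees(dq),LO,HI)
    return q
def down(psi):
    c,n=np.cos(np.radians(psi)),np.sin(np.radians(psi)); return np.c_[[c,n,0],[n,-c,0],[0,0,-1]]
def std(P,psi,q0):
    f=lambda q:np.r_[err(q,P,down(psi))*100,(q[2])*.002]
    return least_squares(f,np.clip(q0,LO+1e-3,HI-1e-3),bounds=(LO,HI)).x
E
cat > plan.py <<'E'
from sim import *
qc=np.array([-149.3,-23.5,90,100.4,32.9,68.1,-76.2])
qg=np.array([-6.,0,0,120,0,60,-16])
for n,P,ps in(('pick',(.4215,.048,.034),79),('pickhi',(.4215,.048,.1),79),('prehi',(.5,.048,.15),79),('scan',(.502,-.2936,.121),-28.3)):
    q=std(np.array(P),ps,qg);print(n,q.round(1),np.linalg.norm(err(q,np.array(P),down(ps))).round(4))
# try recovery: follow FK of joint interpolation
for home in ([-72.5,22,2.5,91.5,-1,66.5,-2.9],[-30,22,0,91.5,0,66.5,-20],[-72,40,0,60,0,60,-40]):
    q=qc.copy()
    for rep in range(2):
        q0=q.copy()
        for t in np.linspace(0,1,40)[1:]:
            p,r=F(q0+(np.array(home)-q0)*t); q=track(q,p,r)
        print(home,rep,q.round(1),np.linalg.norm(err(q,p,r)).round(4))
E
python3 plan.py
```

```text
pick [-12.1  18.8  -0.  129.9   0.   31.3 -23.1] 0.0
pickhi [-12.1  10.8  -0.  128.6   0.   40.6 -23.1] 0.0
prehi [-10.2  13.6  -0.  117.    0.   49.4 -21.2] 0.0
scan [ 26.2  23.6   0.  107.3  -0.   49.2 -92.1] 0.0
[-72.5, 22, 2.5, 91.5, -1, 66.5, -2.9] 0 [-107.1   28.9   49.7   93.3  -23.2   68.8   14.6] 0.0
[-72.5, 22, 2.5, 91.5, -1, 66.5, -2.9] 1 [-107.1   28.9   49.7   93.3  -23.2   68.8   14.6] 0.0
[-30, 22, 0, 91.5, 0, 66.5, -20] 0 [-149.4  -23.6   90.    97.6   40.9   76.7  -49.3] 0.1928
[-30, 22, 0, 91.5, 0, 66.5, -20] 1 [-149.4  -23.6   90.    97.6   40.9   76.7  -49.3] 0.1928
[-72, 40, 0, 60, 0, 60, -40] 0 [-91.9  44.5  39.   61.6 -31.8  62.6 -24.2] 0.0
[-72, 40, 0, 60, 0, 60, -40] 1 [-91.9  44.5  39.   61.6 -31.8  62.6 -24.2] 0.0
```

```bash
cat > search.py <<'E'
from sim import *
import time
from scipy.spatial.transform import Slerp
qc=np.array([-149.3,-23.5,90,100.4,32.9,68.1,-76.2])
def seg(q,P1,psi,step=.05,dang=12):
    p0,r0=F(q);R1=down(psi);ang=np.degrees(np.linalg.norm(Ro.from_matrix(r0.T@R1).as_rotvec()))
    n=int(max(np.linalg.norm(P1-p0)/step,ang/dang,1))+1
    sl=Slerp([0,1],Ro.from_matrix([r0,R1]))
    for t in np.linspace(0,1,n+1)[1:]:
        q=track(q,p0+(P1-p0)*t,sl(t).as_matrix(),n=6)
    return q,np.linalg.norm(err(q,P1,R1)),n
if __name__=='__main__':
    rng=np.random.default_rng(1);res=[];t0=time.time()
    while time.time()-t0<240:
        ws=[];q=qc;tot=0;ok=True
        for k in range(2):
            az=np.radians(rng.uniform(-45,60));r=rng.uniform(.5,.85);z=rng.uniform(.3,.5)
            P=np.array([r*np.cos(az),r*np.sin(az),z])
            if P[1]>.5: P[1]=.5
            psi=float(rng.choice([79,30,130,180,-30]));q,e,n=seg(q,P,psi);tot+=n;ws.append((*P.round(2),psi,q.round(0).tolist(),round(e,3)))
            if e>.02 and k==1: ok=False
        if not ok: continue
        q,e,n=seg(q,np.array([.5,.048,.15]),79);tot+=n
        if e<.01: 
            q2,e2,_=seg(q,np.array([.4215,.048,.034]),79); res.append((abs(q2[2])+1000*e2,tot,ws,q.round(0).tolist(),q2.round(0).tolist(),e2))
    res.sort(key=lambda t:t[0]);print(len(res))
    for r in res[:6]: print(r)
E
python3 search.py
```

```text
59
(np.float64(0.5275530961837654), 34, [(np.float64(0.55), np.float64(-0.44), np.float64(0.3), -30.0, [-88.0, -24.0, 90.0, 93.0, 37.0, 80.0, -112.0], np.float64(0.215)), (np.float64(0.8), np.float64(-0.12), np.float64(0.33), -30.0, [-7.0, 40.0, 24.0, 59.0, -15.0, 84.0, -107.0], np.float64(0.0))], [-11.0, 14.0, 0.0, 117.0, -0.0, 49.0, -21.0], [-12.0, 19.0, -1.0, 130.0, 0.0, 31.0, -23.0], np.float64(9.809067113104865e-06))
(np.float64(1.4919172302633672), 44, [(np.float64(0.72), np.float64(-0.4), np.float64(0.37), -30.0, [11.0, 42.0, 31.0, 52.0, -20.0, 90.0, -84.0], np.float64(0.0)), (np.float64(0.71), np.float64(-0.4), np.float64(0.5), 130.0, [25.0, 41.0, 5.0, 35.0, -4.0, 104.0, 68.0], np.float64(0.0))], [-10.0, 14.0, -1.0, 117.0, 0.0, 49.0, -21.0], [-11.0, 19.0, -1.0, 130.0, 1.0, 31.0, -24.0], np.float64(9.826533122160347e-06))
(np.float64(3.3153213579166443), 48, [(np.float64(0.75), np.float64(-0.32), np.float64(0.3), 180.0, [17.0, 40.0, 6.0, 59.0, -4.0, 81.0, 112.0], np.float64(0.0)), (np.float64(0.3), np.float64(0.5), np.float64(0.47), 30.0, [-49.0, 10.0, -17.0, 83.0, 3.0, 88.0, 
[... 717 characters left out ...]
float64(0.0)), (np.float64(0.79), np.float64(0.08), np.float64(0.32), -30.0, [-31.0, 41.0, 40.0, 65.0, -25.0, 83.0, -114.0], np.float64(0.0))], [-29.0, 14.0, 21.0, 118.0, -6.0, 49.0, -15.0], [-28.0, 19.0, 18.0, 131.0, -11.0, 31.0, -13.0], np.float64(1.5161888868796929e-05))
(np.float64(17.937073045183627), 32, [(np.float64(0.56), np.float64(-0.17), np.float64(0.5), -30.0, [-99.0, -24.0, 90.0, 83.0, 25.0, 96.0, -125.0], np.float64(0.016)), (np.float64(0.69), np.float64(-0.44), np.float64(0.33), 30.0, [12.0, 43.0, 36.0, 57.0, -24.0, 86.0, -18.0], np.float64(0.0))], [-29.0, 14.0, 21.0, 118.0, -7.0, 49.0, -15.0], [-28.0, 19.0, 18.0, 131.0, -11.0, 31.0, -13.0], np.float64(1.5314505156053356e-05))
```

```bash
cat > rows.py <<'E'
import sys
from search import *
from workcell import ctrl
x,y,z,psi,n=map(float,sys.argv[1:6]);n=int(n)
s=ctrl.read_state();p=np.array(s['tcp_pos']);R=np.array(s['tool_rot']);P=np.array([x,y,z])
w=Ro.from_matrix(R.T@down(psi)).as_rotvec()/n;d=(P-p)/n;q=np.array(s['q'])
for k in range(n):
    q=track(q,p+d*(k+1),R@Ro.from_rotvec(w).as_matrix(),n=6)
    t=R.T@d/.3;R=R@Ro.from_rotvec(w).as_matrix()
    print(*(w/np.pi).round(4),*t.round(3),sep=', ',end=' ; ')
print('\nsim',q.round(1),np.linalg.norm(err(q,P,down(psi))).round(4),'|d|/row mm',np.linalg.norm(d)*1000,'deg/row',np.degrees(np.linalg.norm(w)))
E
python3 rows.py .72 -.4 .37 -30 17
```

```text
-0.0005, -0.0058, 0.0356, -0.144, 0.074, -0.009 ; -0.0005, -0.0058, 0.0356, -0.135, 0.089, -0.007 ; -0.0005, -0.0058, 0.0356, -0.125, 0.104, -0.004 ; -0.0005, -0.0058, 0.0356, -0.112, 0.117, -0.002 ; -0.0005, -0.0058, 0.0356, -0.099, 0.129, 0.0 ; -0.0005, -0.0058, 0.0356, -0.083, 0.139, 0.002 ; -0.0005, -0.0058, 0.0356, -0.067, 0.148, 0.004 ; -0.0005, -0.0058, 0.0356, -0.05, 0.154, 0.005 ; -0.0005, -0.0058, 0.0356, -0.033, 0.159, 0.006 ; -0.0005, -0.0058, 0.0356, -0.015, 0.162, 0.007 ; -0.0005, -0.0058, 0.0356, 0.004, 0.162, 0.007 ; -0.0005, -0.0058, 0.0356, 0.022, 0.161, 0.007 ; -0.0005, -0.0058, 0.0356, 0.04, 0.157, 0.007 ; -0.0005, -0.0058, 0.0356, 0.057, 0.152, 0.006 ; -0.0005, -0.0058, 0.0356, 0.074, 0.144, 0.005 ; -0.0005, -0.0058, 0.0356, 0.09, 0.135, 0.004 ; -0.0005, -0.0058, 0.0356, 0.104, 0.124, 0.002 ; 
sim [  8.   44.3  40.5  52.4 -27.   90.9 -81.1] 0.0001 |d|/row mm 48.705551712650944 deg/row 6.498250176071486
```

```bash
python3 -m creep '[-0.0005,-0.006,0.036,-0.144,0.074,-0.009,1, -0.0005,-0.006,0.036,-0.135,0.089,-0.007,1, -0.0005,-0.006,0.036,-0.125,0.104,-0.004,1, -0.0005,-0.006,0.036,-0.112,0.117,-0.002,1, -0.0005,-0.006,0.036,-0.099,0.129,0,1, -0.0005,-0.006,0.036,-0.083,0.139,0.002,1, -0.0005,-0.006,0.036,-0.067,0.148,0.004,1, -0.0005,-0.006,0.036,-0.05,0.154,0.005,1]'>/dev/null; python3 q.py; python3 rows.py .72 -.4 .37 -30 10
```

```text
[-110.5  -22.9   90.    99.7   26.7   73.   -88.1] [0.595 0.019 0.372]
-0.0003, -0.0051, 0.0316, -0.027, 0.143, 0.006 ; -0.0003, -0.0051, 0.0316, -0.012, 0.145, 0.007 ; -0.0003, -0.0051, 0.0316, 0.002, 0.145, 0.007 ; -0.0003, -0.0051, 0.0316, 0.017, 0.145, 0.007 ; -0.0003, -0.0051, 0.0316, 0.031, 0.142, 0.007 ; -0.0003, -0.0051, 0.0316, 0.045, 0.138, 0.006 ; -0.0003, -0.0051, 0.0316, 0.059, 0.133, 0.006 ; -0.0003, -0.0051, 0.0316, 0.072, 0.127, 0.005 ; -0.0003, -0.0051, 0.0316, 0.084, 0.119, 0.003 ; -0.0003, -0.0051, 0.0316, 0.095, 0.11, 0.002 ; 
sim [  42.1   44.   -36.    49.2   24.1   92.6 -104.3] 0.0 |d|/row mm 43.691969228927015 deg/row 5.7695481466159615
```

```bash
python3 -m creep '[0,-0.005,0.032,-0.027,0.143,0.006,1, 0,-0.005,0.032,-0.012,0.145,0.007,1, 0,-0.005,0.032,0.002,0.145,0.007,1, 0,-0.005,0.032,0.017,0.145,0.007,1, 0,-0.005,0.032,0.031,0.142,0.007,1]'>/dev/null; python3 q.py; python3 rows.py .72 -.4 .37 -30 6
```

```text
[-92.7 -23.5  90.   96.4  25.9  76.1 -97.5] [ 0.576 -0.174  0.396]
-0.0008, -0.0077, 0.026, 0.081, 0.122, 0.029 ; -0.0008, -0.0077, 0.026, 0.091, 0.115, 0.027 ; -0.0008, -0.0077, 0.026, 0.101, 0.107, 0.025 ; -0.0008, -0.0077, 0.026, 0.11, 0.098, 0.023 ; -0.0008, -0.0077, 0.026, 0.118, 0.089, 0.02 ; -0.0008, -0.0077, 0.026, 0.126, 0.079, 0.017 ; 
sim [ 12.7  42.1  29.   52.  -18.9  89.7 -84.8] 0.0001 |d|/row mm 44.83162655575625 deg/row 4.892595088005762
```

```bash
python3 -m creep '[0,-0.008,0.026,0.081,0.122,0.029,1, 0,-0.008,0.026,0.091,0.115,0.027,1, 0,-0.008,0.026,0.101,0.107,0.025,1, 0,-0.008,0.026,0.11,0.098,0.023,1, 0,-0.008,0.026,0.118,0.089,0.02,1]'>/dev/null; python3 q.py; python3 rows.py .78 -.3 .33 -30 6
```

```text
[ -82.3  -23.5   90.    93.1   25.8   78.4 -109.1] [ 0.539 -0.289  0.424]
-0.0011, -0.0083, 0.0044, 0.114, -0.051, 0.071 ; -0.0011, -0.0083, 0.0044, 0.115, -0.053, 0.068 ; -0.0011, -0.0083, 0.0044, 0.116, -0.055, 0.065 ; -0.0011, -0.0083, 0.0044, 0.117, -0.056, 0.062 ; -0.0011, -0.0083, 0.0044, 0.118, -0.058, 0.059 ; -0.0011, -0.0083, 0.0044, 0.118, -0.06, 0.055 ; 
sim [149.4 123.  -85.  143.3 -90.  112.7  13.9] 1.1273 |d|/row mm 43.146258133649496 deg/row 1.7007066822515629
```

```bash
cat > flow.py <<'E'
from sim import *
from workcell import ctrl
q0=np.array(ctrl.read_state()['q'])
W=np.array([1,1,1,1,1,1,1.])
def flow(q,home,n=60,step=5):
    path=[q]
    for _ in range(n):
        J=jac(q);a=np.radians(home-q)
        P=J.T@np.linalg.solve(J@J.T+1e-4*np.eye(6),J); d=np.degrees(P@a)
        m=np.abs(d).max()
        if m<.5: break
        q=np.clip(q+d*min(1,step/m),LO,HI); path.append(q)
    return path
for home in ([20,20,0,90,0,70,-80],[-80,40,0,90,0,60,-80],[20,60,0,90,0,60,-80],[-40,40,40,90,0,70,-80],[-80,40,30,60,0,80,-80],[20,20,-60,90,0,70,-80],[-80,60,-60,90,0,70,-100],[-80,20,90,60,20,80,-100],[-80,20,60,95,25,80,-109]):
    pa=flow(q0,np.array(home,float)); p,r=F(pa[-1]); print(home,len(pa),pa[-1].round(0),p.round(2),r[:,2].round(2),[F(x)[0].round(2).tolist() for x in pa[::6]])
E
python3 flow.py
```

```text
[20, 20, 0, 90, 0, 70, -80] 27 [ -7.  36.  45.  91. -26.  79. -58.] [ 0.55 -0.26  0.19] [-0.2   0.17 -0.97] [[0.54, -0.29, 0.42], [0.52, -0.26, 0.54], [0.55, -0.13, 0.53], [0.6, -0.21, 0.38], [0.56, -0.27, 0.19]]
[-80, 40, 0, 90, 0, 60, -80] 19 [-93.  43.  19.  91. -15.  62. -69.] [0.15 0.62 0.04] [-0.05 -0.22 -0.97] [[0.54, -0.29, 0.42], [0.59, 0.13, 0.53], [0.38, 0.55, 0.35], [0.15, 0.62, 0.04]]
[20, 60, 0, 90, 0, 60, -80] 25 [  5.  66.  20.  91. -22.  64. -64.] [ 0.45 -0.21 -0.17] [-0.54  0.21 -0.82] [[0.54, -0.29, 0.42], [0.57, -0.19, 0.55], [0.63, -0.15, 0.41], [0.6, -0.25, 0.09], [0.45, -0.21, -0.17]]
[-40, 40, 40, 90, 0, 70, -80] 17 [-44.  43.  47.  90.  -5.  70. -76.] [ 0.64 -0.02  0.17] [-0.18 -0.43 -0.89] [[0.54, -0.29, 0.42], [0.59, -0.06, 0.52], [0.64, 0.01, 0.35]]
[-80, 40, 30, 60, 0, 80, -80] 16 [-84.  42.  39.  60.  -6.  80. -77.] [0.48 0.67 0.35] [ 0.3  -0.13 -0.94] [[0.54, -0.29, 0.42], [0.6, 0.17, 0.65], [0.52, 0.56, 0.51]]
[20, 20, -60, 90, 0, 70, -80] 32 [-40.  32.  22.  93. -33.  87. -50.] [0.48 0.29 0.2 ] [-0.53  0.22 -0.82] [[0.54, -0.29, 0.42], [0.56, -0.16, 0.54], [0.52, 0.09, 0.63], [0.46, 0.35, 0.44], [0.52, 0.35, 0.27], [0.48, 0.3, 0.21]]
[-80, 60, -60, 90, 0, 70, -100] 27 [-112.   53.  -16.   92.  -29.   81.  -76.] [-0.4   0.34  0.04] [-0.2  -0.83 -0.52] [[0.54, -0.29, 0.42], [0.58, 0.09, 0.53], [0.26, 0.57, 0.36], [-0.14, 0.54, 0.0], [-0.41, 0.34, 0.05]]
[-80, 20, 90, 60, 20, 80, -100] 9 [ -77.   15.   78.   60.   29.   83. -104.] [ 0.65 -0.05  0.83] [ 0.49 -0.66 -0.57] [[0.54, -0.29, 0.42], [0.62, -0.13, 0.79]]
[-80, 20, 60, 95, 25, 80, -109] 11 [ -83.   22.   65.   95.   22.   79. -107.] [0.58 0.09 0.42] [ 0.18 -0.65 -0.74] [[0.54, -0.29, 0.42], [0.58, 0.01, 0.49]]
```

```bash
cat >> flow.py <<'E'
print('-----')
pa=flow(q0,np.array([-40,30,35,80,0,75,-80.]),step=6)
# condense into equal-ish rows; print relative moves from measured
for a,b in zip(pa[:-1],pa[1:]):
    p,r=F(a);p2,r2=F(b);w=Ro.from_matrix(r.T@r2).as_rotvec()/np.pi;t=r.T@(p2-p)/.3
    print(*w.round(3),*t.round(3),1,sep=',',end=', ')
p,r=F(pa[-1]);print('\n',len(pa)-1,pa[-1].round(0),p,r.round(2).tolist())
E
python3 flow.py | sed -n '/-----/,$p'
```

```text
-----
-0.008,0.02,-0.018,0.014,-0.091,-0.145,1, -0.009,0.016,-0.019,0.016,-0.1,-0.118,1, -0.011,0.014,-0.022,0.02,-0.117,-0.107,1, -0.014,0.014,-0.031,0.027,-0.173,-0.119,1, -0.024,0.016,-0.06,0.039,-0.337,-0.154,1, -0.009,-0.001,-0.031,0.035,-0.171,-0.018,1, -0.005,-0.004,-0.02,0.037,-0.115,0.027,1, -0.002,-0.007,-0.016,0.04,-0.093,0.068,1, 0.002,-0.012,-0.015,0.044,-0.085,0.116,1, 0.007,-0.015,-0.013,0.041,-0.07,0.152,1, 0.012,-0.017,-0.011,0.034,-0.053,0.175,1, 0.018,-0.019,-0.008,0.025,-0.039,0.192,1, 0.017,-0.014,-0.004,0.007,-0.022,0.127,1, 
 13 [-48.  35.  50.  80. -10.  75. -73.] [0.70516092 0.06917563 0.303909  ] [[0.95, 0.31, 0.01], [0.31, -0.91, -0.29], [-0.08, 0.28, -0.96]]
```

```bash
python3 -m creep '[-0.008,0.02,-0.018,0.014,-0.091,-0.145,1, -0.009,0.016,-0.019,0.016,-0.1,-0.118,1, -0.011,0.014,-0.022,0.02,-0.117,-0.107,1, -0.007,0.007,-0.016,0.014,-0.086,-0.06,1, -0.007,0.007,-0.016,0.014,-0.086,-0.06,1, -0.012,0.008,-0.03,0.02,-0.168,-0.077,1, -0.012,0.008,-0.03,0.02,-0.168,-0.077,1]'>/dev/null; python3 q.py; python3 -m creep '[-0.009,-0.001,-0.031,0.035,-0.171,-0.018,1, -0.005,-0.004,-0.02,0.037,-0.115,0.027,1, -0.002,-0.007,-0.016,0.04,-0.093,0.068,1, 0.002,-0.012,-0.015,0.044,-0.085,0.116,1]'>/dev/null; python3 q.py
```

```text
[ -76.2   -7.4   58.7   86.2   29.9   83.9 -105.4] [ 0.591 -0.033  0.587]
[-70.4  16.7  60.8  83.4  10.4  77.5 -88.5] [0.647 0.086 0.496]
```

```bash
cat > search2.py <<'E'
from search import *
from workcell import ctrl
q0=np.array(ctrl.read_state()['q'])
rng=np.random.default_rng(2);res=[];t0=time.time()
pre=np.array([.5,.048,.15])
while time.time()-t0<150:
    k=rng.integers(0,2) if res else 0
    ws=[];q=q0;tot=0;mn=99
    for _ in range(k):
        az=np.radians(rng.uniform(-45,40));r=rng.uniform(.6,.85);z=rng.uniform(.3,.45)
        P=np.array([r*np.cos(az),r*np.sin(az),z]);psi=float(rng.choice([79,30,130,-30]))
        q,e,n=seg(q,P,psi);tot+=n;ws.append((P.round(2).tolist(),psi,q.round(0).tolist(),e.round(3)))
    q,e,n=seg(q,pre,79);tot+=n
    res.append((abs(q[2])+1000*e+.3*tot,tot,ws,q.round(0).tolist(),round(e,4)))
res.sort(key=lambda t:t[0])
for r in res[:6]: print(r)
print([r for r in res if not r[2]][:1])
E
python3 search2.py
```

```text
(np.float64(36.06611502597251), 19, [([0.72, -0.29, 0.31], -30.0, [-9.0, 43.0, 52.0, 69.0, -33.0, 83.0, -82.0], np.float64(0.0))], [-37.0, 15.0, 30.0, 118.0, -10.0, 49.0, -12.0], np.float64(0.0))
(np.float64(36.168839081518215), 19, [([0.69, -0.3, 0.31], -30.0, [-10.0, 41.0, 53.0, 73.0, -32.0, 81.0, -80.0], np.float64(0.0))], [-37.0, 15.0, 30.0, 118.0, -10.0, 49.0, -12.0], np.float64(0.0))
(np.float64(36.3671085245151), 22, [([0.68, -0.4, 0.31], -30.0, [0.0, 44.0, 52.0, 66.0, -34.0, 84.0, -73.0], np.float64(0.0))], [-37.0, 15.0, 30.0, 118.0, -10.0, 49.0, -12.0], np.float64(0.0))
(np.float64(36.36815445721056), 22, [([0.71, -0.4, 0.32], -30.0, [3.0, 48.0, 51.0, 59.0, -35.0, 87.0, -76.0], np.float64(0.0))], [-37.0, 15.0, 30.0, 118.0, -10.0, 49.0, -12.0], np.float64(0.0))
(np.float64(36.38005918147222), 19, [([0.8, -0.28, 0.34], -30.0, [-4.0, 50.0, 49.0, 51.0, -36.0, 91.0, -88.0], np.float64(0.0))], [-37.0, 15.0, 31.0, 118.0, -10.0, 49.0, -12.0], np.float64(0.0))
(np.float64(36.680472653604134), 16, [([0.81, -0.09, 0.33], -30.0, [-20.0, 47.0, 51.0, 58.0, -34.0, 88.0, -99.0], np.float64(0.0))], [-39.0, 15.0, 32.0, 118.0, -10.0, 49.0, -12.0], np.float64(0.0))
[(np.float64(47.44293088322229), 8, [], [-50.0, 17.0, 45.0, 119.0, -16.0, 50.0, -7.0], np.float64(0.0))]
```

```bash
python3 rows.py .52 .048 .2 79 9; python3 - <<'E'
from search import *
from workcell import ctrl
q=np.array(ctrl.read_state()['q'])
for P,ps in (((.52,.048,.2),79),((.4215,.048,.034),79),((.52,.048,.15),79),((.53,-.1,.2),30),((.48,-.28,.2),-28.3),((.502,-.2936,.121),-28.3),((.48,-.28,.2),-28.3),((.53,-.1,.2),30),((.52,.048,.15),79),((.4215,.048,.034),79)):
    q,e,n=seg(q,np.array(P),ps);print(P,ps,q.round(0),e.round(4),n)
E
```

```text
0.0172, 0.0036, -0.0388, -0.066, -0.043, 0.091 ; 0.0172, 0.0036, -0.0388, -0.061, -0.046, 0.092 ; 0.0172, 0.0036, -0.0388, -0.057, -0.048, 0.094 ; 0.0172, 0.0036, -0.0388, -0.052, -0.05, 0.096 ; 0.0172, 0.0036, -0.0388, -0.047, -0.051, 0.098 ; 0.0172, 0.0036, -0.0388, -0.042, -0.051, 0.101 ; 0.0172, 0.0036, -0.0388, -0.037, -0.05, 0.103 ; 0.0172, 0.0036, -0.0388, -0.032, -0.049, 0.105 ; 0.0172, 0.0036, -0.0388, -0.027, -0.046, 0.107 ; 
sim [-51.2  15.   47.3 114.  -13.2  56.4  -8.4] 0.0 |d|/row mm 36.032563135822265 deg/row 7.670047402967353
(0.52, 0.048, 0.2) 79 [-51.  15.  47. 114. -13.  56.  -8.] 0.0 7
(0.4215, 0.048, 0.034) 79 [-46.  23.  38. 131. -26.  33.   1.] 0.0 4
(0.52, 0.048, 0.15) 79 [-49.  20.  45. 116. -18.  51.  -4.] 0.0 4
(0.53, -0.1, 0.2) 30 [-44.  22.  60. 112. -22.  59. -33.] 0.0 5
(0.48, -0.28, 0.2) -28.3 [-29.  32.  71. 110. -34.  63. -62.] 0.0 5
(0.502, -0.2936, 0.121) -28.3 [-21.  39.  62. 109. -41.  57. -58.] 0.0 2
(0.48, -0.28, 0.2) -28.3 [-29.  32.  71. 110. -34.  63. -62.] 0.0 2
(0.53, -0.1, 0.2) 30 [-44.  22.  60. 112. -22.  59. -33.] 0.0 5
(0.52, 0.048, 0.15) 79 [-49.  20.  45. 116. -18.  51.  -5.] 0.0 5
(0.4215, 0.048, 0.034) 79 [-47.  23.  38. 131. -26.  33.   1.] 0.0 4
```

```bash
python3 -m creep '[0.017,0.0036,-0.039,-0.066,-0.043,0.091,1, 0.017,0.0036,-0.039,-0.061,-0.046,0.092,1, 0.017,0.0036,-0.039,-0.057,-0.048,0.094,1, 0.017,0.0036,-0.039,-0.052,-0.05,0.096,1, 0.017,0.0036,-0.039,-0.047,-0.051,0.098,1, 0.017,0.0036,-0.039,-0.042,-0.051,0.101,1, 0.017,0.0036,-0.039,-0.037,-0.05,0.103,1, 0.017,0.0036,-0.039,-0.032,-0.049,0.105,1, 0.017,0.0036,-0.039,-0.027,-0.046,0.107,1,0,0,0,0,0,0,1,0,0,0,0,0,0,1]'>/dev/null; python3 q.py; python3 go.py .4215 .048 .034 79
```

```text
[-51.5  14.7  47.9 114.1 -12.8  56.2  -8.5] [0.52  0.044 0.202]
turn [ 0.0022  0.0008 -0.0008] shift now-axes [-0.0482 -0.329   0.5564] goal-axes [-0.0488 -0.3253  0.5586] t 55.525 p [0.5201 0.0437 0.2016] F [ 0.4 -0.3  1.1] gap 1.003 q7 -9.0
```

```bash
python3 -m creep '[0.002,0.001,-0.001,-0.008,-0.055,0.055,1, 0,0,0,-0.008,-0.055,0.055,1, 0,0,0,-0.008,-0.055,0.055,1, 0,0,0,-0.008,-0.055,0.055,1, 0,0,0,-0.008,-0.055,0.055,1, 0,0,0,-0.008,-0.055,0.055,1, 0,0,0,0,0,0,1, 0,0,0,0,0,0,1]'>/dev/null; python3 q.py; python3 go.py .4215 .048 .034 79
python3 - <<'E'
from meas import *
f=grab('top');g=grab('side')
for c in('yellow','orange','red','green'): print(c,[b for b in blobs(f,c)[0] if 90<b[0]<240 and b[1]>170 and b[4]<900],[b for b in blobs(g,c)[0] if 140<b[0]<240 and 100<b[1]<220 ])
E
```

```text
[-54.1  13.2  45.8 130.3 -14.5  41.2  -8.9] [0.421 0.049 0.103]
turn [ 0.0007 -0.0008  0.0008] shift now-axes [-0.0036  0.0006  0.2306] goal-axes [-0.003   0.0011  0.2306] t 56.525 p [0.4213 0.049  0.1032] F [-0.5 -0.5  0.5] gap 0.997 q7 -9.0
yellow [(99, 217, 22, 19, 319, 109.6, 225.7)] [(153, 112, 15, 13, 116, 160.4, 117.0), (179, 160, 15, 11, 108, 185.8, 164.1)]
orange [(230, 227, 6, 11, 53, 232.5, 232.0)] [(152, 111, 12, 13, 22, 155.6, 115.4), (226, 126, 27, 16, 155, 239.1, 134.1), (154, 133, 9, 7, 19, 157.9, 136.1), (186, 188, 11, 5, 37, 190.9, 190.0)]
red [(205, 176, 7, 8, 33, 208.2, 180.0), (98, 186, 21, 20, 313, 108.0, 195.4)] [(226, 142, 8, 15, 87, 229.2, 149.2), (186, 188, 11, 5, 32, 190.9, 189.8)]
green [(100, 206, 14, 13, 67, 104.5, 212.3)] [(144, 123, 14, 20, 39, 149.8, 131.5), (197, 124, 10, 13, 74, 200.7, 131.1), (164, 147, 7, 5, 20, 167.4, 149.2)]
```

```bash
python3 -m creep '[0,0,0,-0.002,0.001,0.08,1, 0,0,0,0,0,0.08,1, 0,0,0,0,0,0.05,1, 0,0,0,0,0,0.02,1, 0,0,0,0,0,0,1, 0,0,0,0,0,0,1]'>/dev/null;python3 go.py .4215 .048 .034 79; python3 -m creep '[0,0,0,0,0,0,0.2,0,0,0,0,0,0,0.2,0,0,0,0,0,0,0.2,0,0,0,0,0,0,0.2,0,0,0,0,0,0,0.2,0,0,0,0,0,0,0.2,0,0,0,0,0,0,0.2]' 60; python3 go.py .4215 .048 .034 79
```

```text
turn [-0.0001 -0.0004  0.0007] shift now-axes [ 0.0021  0.0055 -0.0024] goal-axes [ 0.0021  0.0055 -0.0024] t 57.375 p [0.4198 0.0477 0.0333] F [-0.1  0.2 -0. ] gap 1.0 q7 1.0
time_s: 58.25
tcp_pos: [0.4198, 0.0476, 0.0332]
tool_rot: [[0.189, 0.982, -0.0], [0.982, -0.189, 0.001], [0.001, -0.0, -1.0]]
contact_force: [-0.9, -0.1, 5.4]
finger_gap: 0.387
finger_force: 60.5
turn [-0.0001 -0.0004  0.0006] shift now-axes [ 0.0023  0.0055 -0.0028] goal-axes [ 0.0023  0.0054 -0.0028] t 58.25 p [0.4198 0.0476 0.0332] F [-0.9 -0.1  5.4] gap 0.387 q7 1.0
```

```bash
python3 -m creep '[0,0,0,0,0,-0.05,0.2,0,0,0,0,0,-0.08,0.2,0,0,0,0,0,-0.09,0.2, 0,0,0,0.011,0.055,-0.04,0.2, 0,0,0,0.011,0.055,-0.04,0.2, 0,0,0,0.011,0.055,-0.04,0.2, 0,0,0,0.011,0.055,-0.04,0.2, 0,0,0,0.011,0.055,-0.04,0.2, 0,0,0,0.011,0.055,-0.04,0.2]'>/dev/null; python3 q.py; python3 rows.py .54 -.08 .22 25 8
```

```text
[-50.3  18.3  46.9 115.2 -16.6  53.5  -5.6] [0.519 0.048 0.17 ]
-0.0001, 0.0001, 0.0376, -0.051, 0.018, -0.021 ; -0.0001, 0.0001, 0.0376, -0.048, 0.024, -0.021 ; -0.0001, 0.0001, 0.0376, -0.045, 0.03, -0.021 ; -0.0001, 0.0001, 0.0376, -0.041, 0.035, -0.021 ; -0.0001, 0.0001, 0.0376, -0.037, 0.04, -0.021 ; -0.0001, 0.0001, 0.0376, -0.032, 0.044, -0.021 ; -0.0001, 0.0001, 0.0376, -0.027, 0.047, -0.021 ; -0.0001, 0.0001, 0.0376, -0.021, 0.05, -0.021 ; 
sim [-47.2  21.6  62.1 110.2 -21.9  61.1 -40.9] 0.0 |d|/row mm 17.398964952635737 deg/row 6.767643875122152
```

```bash
python3 -m creep '[0,0,0.0376,-0.051,0.018,-0.021,0.2, 0,0,0.0376,-0.048,0.024,-0.021,0.2, 0,0,0.0376,-0.045,0.03,-0.021,0.2, 0,0,0.0376,-0.041,0.035,-0.021,0.2, 0,0,0.0376,-0.037,0.04,-0.021,0.2, 0,0,0.0376,-0.032,0.044,-0.021,0.2, 0,0,0.0376,-0.027,0.047,-0.021,0.2, 0,0,0.0376,-0.021,0.05,-0.021,0.2]'>/dev/null; python3 q.py; python3 rows.py .49 -.287 .18 -28.3 9
```

```text
[-47.   21.9  62.  110.1 -22.   61.4 -41.1] [ 0.539 -0.08   0.22 ]
-0.0, 0.0002, 0.0328, -0.049, 0.062, 0.015 ; -0.0, 0.0002, 0.0328, -0.042, 0.067, 0.015 ; -0.0, 0.0002, 0.0328, -0.035, 0.071, 0.015 ; -0.0, 0.0002, 0.0328, -0.028, 0.074, 0.015 ; -0.0, 0.0002, 0.0328, -0.02, 0.076, 0.015 ; -0.0, 0.0002, 0.0328, -0.012, 0.078, 0.015 ; -0.0, 0.0002, 0.0328, -0.004, 0.079, 0.015 ; -0.0, 0.0002, 0.0328, 0.004, 0.079, 0.015 ; -0.0, 0.0002, 0.0328, 0.012, 0.078, 0.015 ; 
sim [-25.9  34.1  68.2 109.3 -36.2  61.9 -61. ] 0.0 |d|/row mm 24.028767223068375 deg/row 5.896894104058794
```

```bash
python3 -m creep '[0,0,0.0328,-0.049,0.062,0.015,0.2, 0,0,0.0328,-0.042,0.067,0.015,0.2, 0,0,0.0328,-0.035,0.071,0.015,0.2, 0,0,0.0328,-0.028,0.074,0.015,0.2, 0,0,0.0328,-0.02,0.076,0.015,0.2, 0,0,0.0328,-0.012,0.078,0.015,0.2, 0,0,0.0328,-0.004,0.079,0.015,0.2, 0,0,0.0328,0.004,0.079,0.015,0.2, 0,0,0.0328,0.012,0.078,0.015,0.2, 0,0,0,0,0,0,0.2, 0,0,0,0,0,0,0.2]'>/dev/null; python3 q.py; python3 go.py .502 -.2936 .127 -28.3
python3 - <<'E'
from meas import *
f=grab('top');g=grab('side')
for c in('yellow','orange','red','green'): print(c,[b for b in blobs(f,c)[0] if 270<b[0]<400 and 140<b[1]<300 and b[4]<900],[b for b in blobs(g,c)[0] if 200<b[0]<400 and 150<b[1]<300 and b[4]<900])
save({'pixels':np.hstack([cv2.resize(f['pixels'][120:250,280:390],None,fx=3.6,fy=3.6),cv2.resize(g['pixels'][150:280,220:330],None,fx=3.6,fy=3.6)])},'w1.png')
E
```

```text
[-25.7  34.5  67.8 108.9 -36.4  62.2 -61. ] [ 0.491 -0.286  0.179]
turn [-0.0003  0.0011  0.0013] shift now-axes [0.0432 0.0044 0.1746] goal-axes [0.0426 0.0041 0.1748] t 61.75 p [ 0.4913 -0.2865  0.1794] F [-0.   0.7 -2.3] gap 0.39 q7 -61.0
yellow [] [(293, 196, 23, 25, 290, 304.2, 207.0)]
orange [(381, 180, 31, 29, 645, 395.7, 194.4)] [(286, 153, 12, 15, 66, 291.5, 160.1), (270, 176, 26, 23, 138, 285.8, 189.9), (245, 204, 8, 20, 128, 248.4, 212.7)]
red [] [(245, 204, 8, 19, 116, 248.3, 212.5)]
green [] [(368, 207, 108, 79, 681, 432.0, 252.4)]
```

View pics/w1.png

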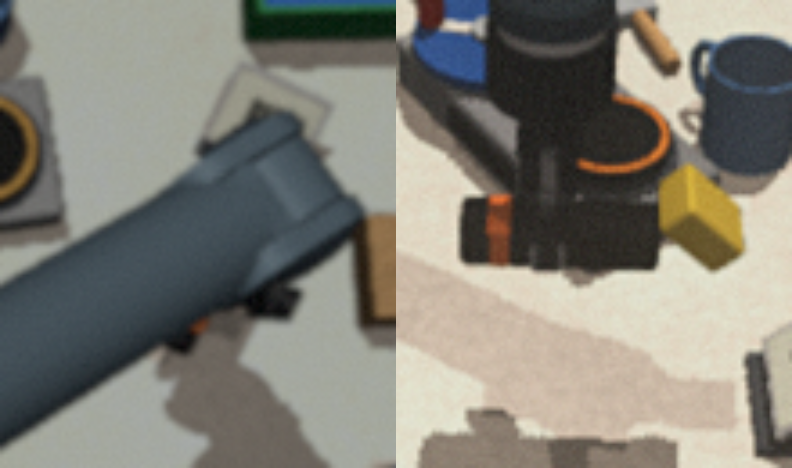

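The picture shows the scanner level in the gripper. Its orange mark is a band with black handle behind it, so the head-based position was right. I'll solve for the grip offset from the head's outline.

```bash
cat > hd.py <<'E'
from meas import *
import itertools
s=ctrl.read_state();p=np.array(s['tcp_pos']);R=np.array(s['tool_rot']);g=grab('side')
b=[b for b in blobs(g,'yellow',s=90,v=40)[0] if 250<b[0]<350 and 150<b[1]<300 and b[4]>150];print(b)
for gx in(-.03,-.025,-.02,-.015,-.01):
    uv=[]
    for a,h,y in itertools.product((-.026,.026),(-.0136,.0136),(-.023,.023)):
        X=.070+.7071*a+.7071*h; Z=.034-.7071*a+.7071*h
        # scanner: x=tool x, z=-tool z, y=-tool y
        w=p+R[:,0]*(X-gx)-R[:,1]*y-R[:,2]*(Z-.0292); uv.append(proj(g,w))
    uv=np.array(uv);print(gx,uv.min(0).round(1),uv.max(0).round(1))
E
python3 hd.py
```

```text
[(293, 196, 24, 27, 307, 304.9, 207.2)]
-0.03 [293.7 193.6] [319.6 226.2]
-0.025 [291.5 193.6] [317.3 226.2]
-0.02 [289.3 193.5] [315.  226.1]
-0.015 [287.1 193.5] [312.7 226.1]
-0.01 [284.9 193.4] [310.5 226. ]
```

```bash
python3 go.py .4998 -.2925 .1275 -28.3; python3 -m creep '[0,0.001,0.001,0.018,0.002,0.06,0.2, 0,0,0,0.018,0.002,0.06,0.2, 0,0,0,0,0,0.04,0.2, 0,0,0,0,0,0.014,0.2, 0,0,0,0,0,0,0.2, 0,0,0,0,0,0,0.2]'>/dev/null;python3 go.py .4998 -.2925 .1275 -28.3; python3 hd.py
python3 - <<'E'
from h import *
s=ctrl.read_state();p=np.array(s['tcp_pos']);R=np.array(s['tool_rot'])
w=lambda X,Z:p+R[:,0]*(X+.0225)-R[:,2]*(Z-.0292)
print('window',w(.0884,.0156),'focus',w(.152,-.048))
g=grab('side');save({'pixels':cv2.resize(g['pixels'][170:300,230:380],None,fx=4,fy=4)},'w2.png')
E
```

```text
turn [-0.0003  0.0008  0.0017] shift now-axes [0.0332 0.0066 0.1746] goal-axes [0.0328 0.0063 0.1747] t 61.9 p [ 0.492  -0.2862  0.1799] F [ 1.1 -0.5 -0.9] gap 0.389 q7 -61.0
turn [ 0.     -0.0007 -0.0003] shift now-axes [-0.0048 -0.0041  0.0031] goal-axes [-0.0048 -0.0041  0.0031] t 62.65 p [ 0.5005 -0.2943  0.1284] F [-0.2  0.1 -1.3] gap 0.386 q7 -58.0
[(296, 213, 24, 26, 288, 308.0, 224.4)]
-0.03 [297.3 211.5] [322.4 243.1]
-0.025 [295.2 211.5] [320.2 243. ]
-0.02 [293.  211.4] [318. 243.]
-0.015 [290.9 211.4] [315.8 242.9]
-0.01 [288.7 211.3] [313.6 242.9]
window [ 0.59818638 -0.34685419  0.11515845] focus [ 0.65429081 -0.37711919  0.05170577]
```

View pics/w2.png

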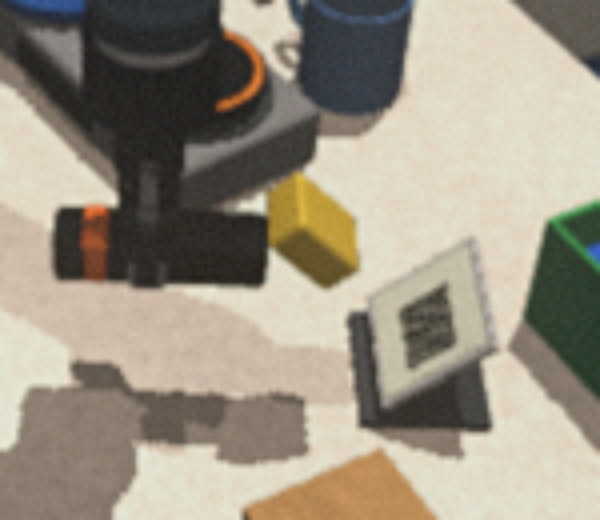

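The picture shows the yellow head level and square in front of the label, with its window facing the plate. Now I'll hold it there.

```bash
python3 -m creep '[0,0,0,-0.003,-0.003,0.002,0.2, 0,0,0,0,0,0,0.2,0,0,0,0,0,0,0.2,0,0,0,0,0,0,0.2,0,0,0,0,0,0,0.2,0,0,0,0,0,0,0.2,0,0,0,0,0,0,0.2,0,0,0,0,0,0,0.2,0,0,0,0,0,0,0.2,0,0,0,0,0,0,0.2,0,0,0,0,0,0,0.2,0,0,0,0,0,0,0.2,0,0,0,0,0,0,0.2,0,0,0,0,0,0,0.2,0,0,0,0,0,0,0.2,0,0,0,0,0,0,0.2,0,0,0,0,0,0,0.2,0,0,0,0,0,0,0.2,0,0,0,0,0,0,0.2,0,0,0,0,0,0,0.2]'; python3 -m creep '[0,0,0,0,0,0,0.2,0,0,0,0,0,0,0.2,0,0,0,0,0,-0.05,0.2,0,0,0,-0.03,0,-0.1,0.2,0,0,0,-0.03,0,-0.1,0.2,0,0,0,0,0,-0.05,0.2]'>/dev/null;python3 q.py; python3 rows.py .54 -.08 .22 25 9
```

```text
time_s: 65.25
tcp_pos: [0.4999, -0.2926, 0.1273]
tool_rot: [[0.88, -0.475, 0.001], [-0.475, -0.88, -0.001], [0.001, 0.0, -1.0]]
contact_force: [0.4, 0.2, -1.8]
finger_gap: 0.387
finger_force: 59.9
[-29.4  31.1  72.2 108.4 -33.   65.  -63.1] [ 0.484 -0.285  0.22 ]
0.0, -0.0001, -0.033, -0.018, -0.077, -0.0 ; 0.0, -0.0001, -0.033, -0.01, -0.078, -0.0 ; 0.0, -0.0001, -0.033, -0.002, -0.079, -0.0 ; 0.0, -0.0001, -0.033, 0.006, -0.078, -0.0 ; 0.0, -0.0001, -0.033, 0.014, -0.077, -0.0 ; 0.0, -0.0001, -0.033, 0.022, -0.075, -0.0 ; 0.0, -0.0001, -0.033, 0.03, -0.073, -0.0 ; 0.0, -0.0001, -0.033, 0.037, -0.069, -0.0 ; 0.0, -0.0001, -0.033, 0.044, -0.065, -0.0 ; 
sim [-47.7  22.   62.9 110.3 -22.4  61.2 -40.4] 0.0 |d|/row mm 23.58924066203502 deg/row 5.932903367197476
```

```bash
python3 -m creep '[0,0,-0.033,-0.018,-0.077,0,0.2, 0,0,-0.033,-0.01,-0.078,0,0.2, 0,0,-0.033,-0.002,-0.079,0,0.2, 0,0,-0.033,0.006,-0.078,0,0.2, 0,0,-0.033,0.014,-0.077,0,0.2, 0,0,-0.033,0.022,-0.075,0,0.2, 0,0,-0.033,0.03,-0.073,0,0.2, 0,0,-0.033,0.037,-0.069,0,0.2, 0,0,-0.033,0.044,-0.065,0,0.2]'>/dev/null;python3 q.py; python3 rows.py .52 .048 .18 79 8
```

```text
[-47.8  22.1  62.6 110.5 -22.5  60.8 -40.3] [ 0.539 -0.079  0.217]
0.0001, -0.0, -0.0373, 0.015, -0.051, 0.016 ; 0.0001, -0.0, -0.0373, 0.021, -0.049, 0.016 ; 0.0001, -0.0, -0.0373, 0.027, -0.046, 0.016 ; 0.0001, -0.0, -0.0373, 0.032, -0.043, 0.016 ; 0.0001, -0.0, -0.0373, 0.037, -0.039, 0.016 ; 0.0001, -0.0, -0.0373, 0.041, -0.034, 0.016 ; 0.0001, -0.0, -0.0373, 0.045, -0.029, 0.016 ; 0.0001, -0.0, -0.0373, 0.048, -0.024, 0.016 ; 
sim [-51.6  17.4  48.4 115.  -16.   54.3  -6.1] 0.0 |d|/row mm 16.666749364444414 deg/row 6.712907417229065
```

```bash
python3 -m creep '[0,0,-0.0373,0.015,-0.051,0.016,0.2, 0,0,-0.0373,0.021,-0.049,0.016,0.2, 0,0,-0.0373,0.027,-0.046,0.016,0.2, 0,0,-0.0373,0.032,-0.043,0.016,0.2, 0,0,-0.0373,0.037,-0.039,0.016,0.2, 0,0,-0.0373,0.041,-0.034,0.016,0.2, 0,0,-0.0373,0.045,-0.029,0.016,0.2, 0,0,-0.0373,0.048,-0.024,0.016,0.2]'>/dev/null;python3 q.py; python3 go.py .428 .0495 .1 79
```

```text
[-51.6  17.6  48.3 115.  -16.1  54.2  -6.1] [0.52  0.048 0.179]
turn [0.0005 0.0001 0.0001] shift now-axes [-0.0534 -0.3031  0.2622] goal-axes [-0.0536 -0.3026  0.2626] t 68.125 p [0.5202 0.0479 0.1788] F [ 0.   0.5 -2.5] gap 0.392 q7 -6.0
```

```bash
python3 -m creep '[0,0,0,-0.009,-0.05,0.044,0.2, 0,0,0,-0.009,-0.05,0.044,0.2, 0,0,0,-0.009,-0.05,0.044,0.2, 0,0,0,-0.009,-0.05,0.044,0.2, 0,0,0,-0.009,-0.051,0.044,0.2, 0,0,0,-0.009,-0.051,0.044,0.2, 0,0,0,0,0,0.07,0.2, 0,0,0,0,0,0.07,0.2, 0,0,0,0,0,0.04,0.2,0,0,0,0,0,0,0.2,0,0,0,0,0,0,0.2]'>/dev/null;python3 q.py; python3 go.py .428 .0495 .034 79
```

```text
[-48.6  22.5  40.9 130.4 -25.9  34.9   0.5] [0.429 0.049 0.046]
turn [ 0.0007 -0.     -0.0011] shift now-axes [ 0.0003 -0.0031  0.0399] goal-axes [ 0.0004 -0.0031  0.0399] t 69.5 p [0.4289 0.0492 0.046 ] F [ 0.6 -0.3 -1.5] gap 0.392 q7 0.0
```

Lower the last 12 mm, release, and retreat upward and outward.

```bash
python3 -m creep '[0,0,0,0,0,0.02,0.2,0,0,0,0,0,0.014,0.2,0,0,0,0,0,0.006,0.2,0,0,0,0,0,0,0.2,0,0,0,0,0,0,0.2]';python3 -m creep '[0,0,0,0,0,0,1,0,0,0,0,0,0,1,0,0,0,0,0,0,1,0,0,0,0,0,0,1,0,0,0,0,0,0,1,0,0,0,0,0,-0.05,1,0,0,0,0,0,-0.08,1,0,0,0,0,0,-0.09,1,0,0,0,0.011,0.055,-0.04,1, 0,0,0,0.011,0.055,-0.04,1, 0,0,0,0.02,0.1,-0.08,1, 0,0,0,0.02,0.1,-0.08,1, 0,0,0,0.02,0.1,-0.08,1, 0,0,0,-0.1,0.1,-0.05,1,0,0,0,-0.1,0.1,-0.05,1,0,0,0,-0.1,0.1,0,1,0,0,0,-0.1,0.0,0,1,0,0,0,0,0,0,1,0,0,0,0,0,0,1]'
python3 - <<'E'
from meas import *
f=grab('top');g=grab('side')
for c in('yellow','orange','red','green','blue'): print(c,[b for b in blobs(f,c)[0] if 90<b[0]<300 and b[1]>140 and b[4]<900],[b for b in blobs(g,c)[0] if 140<b[0]<240 and 100<b[1]<220 and b[4]<1200])
save({'pixels':np.hstack([f['pixels'][90:280,80:400],g['pixels'][80:270,120:400]])},'fin.png')
E
```

```text
time_s: 70.12
tcp_pos: [0.4281, 0.0493, 0.0334]
tool_rot: [[0.194, 0.981, 0.001], [0.981, -0.194, -0.001], [-0.0, 0.001, -1.0]]
contact_force: [-0.2, 0.3, -1.8]
finger_gap: 0.386
finger_force: 59.9
time_s: 72.5
tcp_pos: [0.6183, -0.0842, 0.2253]
tool_rot: [[0.193, 0.981, 0.0], [0.981, -0.193, 0.001], [0.001, 0.0, -1.0]]
contact_force: [-0.3, 1.1, -0.5]
finger_gap: 0.998
finger_force: 0.0
yellow [(185, 214, 4, 7, 17, 186.4, 216.7), (99, 217, 22, 19, 318, 109.6, 225.7)] [(153, 113, 17, 15, 128, 161.4, 117.5), (154, 134, 11, 5, 18, 159.9, 136.1), (181, 159, 15, 10, 105, 187.8, 163.2)]
orange [(153, 142, 31, 30, 213, 167.5, 156.3), (264, 146, 27, 30, 190, 280.3, 164.3), (228, 224, 9, 13, 80, 232.0, 230.2)] [(152, 112, 7, 9, 15, 153.9, 115.3), (226, 126, 23, 16, 120, 235.4, 135.1), (187, 187, 13, 5, 53, 192.9, 189.0)]
red [(98, 186, 21, 20, 312, 108.0, 195.4)] [(177, 106, 17, 15, 205, 185.6, 112.6), (193, 124, 5, 6, 20, 195.0, 126.4), (226, 143, 8, 15, 88, 229.3, 149.3), (187, 187, 13, 5, 49, 192.9, 188.9)]
green [(100, 206, 14, 12, 67, 104.5, 212.1), (97, 218, 1, 18, 18, 97.0, 226.5)] [(175, 121, 17, 9, 116, 182.7, 124.8), (145, 124, 11, 16, 28, 149.2, 130.9), (195, 125, 18, 18, 137, 201.9, 134.8), (156, 140, 19, 12, 113, 167.0, 145.8)]
blue [(200, 149, 25, 31, 393, 210.4, 162.0)] [(225, 147, 44, 26, 717, 248.0, 160.5)]
```

```bash
python3 - <<'E'
from h import *
T,S=grab('top'),grab('side')
a,_=tri(T,(220.1,184.1),S,(230.3,157.0));b,_=tri(T,(208.2,180.1),S,(229.25,149.3));print(a,b)
# circle centre from gripped points (tcp on knob, y-centred)
P=np.array([[.5583,.0534],[.5599,.0647],[.5637,.0752],[.5689,.084],[.6103,.1062],[.668,.0466],[.6091,-.0037],[.5619,.0312]])
A=np.c_[2*P,np.ones(len(P))];c=np.linalg.lstsq(A,(P**2).sum(1),rcond=None)[0];print(c[:2],np.sqrt(c[2]+c[:2]@c[:2]))
for p in(a,b,[.5715,.0869]): d=np.array(p[:2])-c[:2];print(np.degrees(np.arctan2(d[1],d[0])),np.linalg.norm(d))
print((c[:2]+.055*np.array([np.cos(np.radians(139)),np.sin(np.radians(139))])))
E
```

```text
[0.55679331 0.04942611 0.09164777] [0.56939957 0.08571646 0.09364652]
[0.61320405 0.05121827] 0.055030220907390924
-178.18033717153486 0.056439200895842666
141.77782501284256 0.05575802321183989
139.44990519779824 0.0548854551707439
[0.57169502 0.08730152]
```

View pics/fin.png

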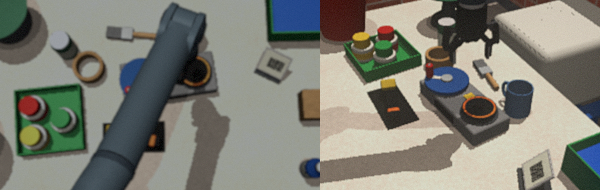

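The final picture shows three tubs upright in the tray and the scanner flat on its mat. The crank knob is at its stop within measuring error, and the arm is clear of everything.

```bash
python3 -c "
from h import *
print(ctrl.job_done())"
```

```text
the job is handed in; nothing more can be done
None
```

I handed the job in at about 73 s of the 192 s allowed; the hand-in gave no verdict. The crank was wound to its stop. The red, yellow and green tubs (no blue one had arrived) were each stamped fully down and stand upright in the tray. The label was scanned for over 2 s and the scanner is back flat on its mat.

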